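# Move a culture dish to the warming tray with a flat scoop

### The arm

A 6-joint arm with a two-finger parallel gripper is mounted at the origin on a cart in front of the work surface, level with it; the furniture and walls round the work are solid. World frame = base frame: x ahead of the robot, y to its left, z up, the work surface at z = 0. Lengths are in m, angles in rad, forces in N, time in s.
With the tool pointing down it reaches from about 0.375 to 0.9 m from the base axis. Payload 3.1 kg.
Tool frame: the origin (TCP) lies midway between the tips of the shut fingers; the grasp point (between the pads) lies 19 mm behind it (manip.grasp_offset is the distance from the TCP to the grasp point, in m); z points along the fingers, y is the line along which they close (so a half turn about z gives the same grasp; the last joint's range is limited). The gripper opens to 85 mm and grips with 20 to 120 N. Pads are 22 mm wide; open, the fingers measure 114 mm over their backs; the gripper's body (76 mm by 85 mm) begins 54 mm behind the grasp point. The pads swing forward as they close: fully open they stand 13 mm farther back than shut.
Start: joints at [-1.389, 0.527, 1.433, -0, 1.181, -0.178], TCP at [0.22, -0.585, 0.209] pointing down, gripper open.
Joint ranges: [-3.08, 3.08], [-0.75, 2.2], [0.22, 2.44], [-1.43, 4.57], [0, 2.65], [-2.85, 2.85]. Speed limits (rad/s): [2.79, 2.79, 3.14, 3.14, 3.14, 3.14].

### API

Orientations are given as a unit quaternion [x, y, z, w].
In Python, from station import sensors, cams, order, manip gives the robot as it stands.
- The arm moves only by the tool move_arm, never from a script. Its argument "targets" is a list of rows, each an object of numbers: "dx", "dy", "dz": the shift along the world's x, y, z normalised to -1 to 1, where 1 is 25 mm; "rx", "ry", "rz": the turn, a rotation vector about the world's x, y, z normalised to -1 to 1, where 1 is 30 degrees. A call has exactly 10 rows; each row shifts and turns the commanded pose from where the row before left it; what a row does not reach is not made up. A row lasts 1/8 s, in which the tool goes at most 62.5 mm and 10.7 degrees, less where a joint would pass 70% of its speed; a pose out of reach is approached as far as the arm can. A call with a number of a shift or a turn outside -1 to 1 is refused whole. A call with a gripper value outside its range is refused whole. "claw" is the opening in per cent of the stroke, from 0 (shut) to 100 (fully open), set as the call begins (left out, the last holds). The fingers move at their own pace and stop on an object; "newtons" is the grip in N (left out, the last holds). Time passes only in rows, so rows that do not move let the fingers close, or fill a call up. It gives the time, the measured TCP pose, the force, the opening and the grip force at its end, in the units of the state.
- sensors.sense(): the state, without advancing time (a new reading comes with each control period).
- cams.snapshot(name): name is "side" or "top"; returns the picture (480x640x3 uint8, red, green, blue); there is no depth.
- cams.camera_model(name): a dict with "fx", "fy", "cx", "cy" (pixels), "extrinsics" (4x4, takes a point from world to camera coordinates). Camera axes: x right, y down, z forward; pixel columns grow to the right and rows downward; lengths in m; the calibration is good to about 2 mm. A picture is of the moment at which its call begins. camera_model takes no time and is no camera call.
- order.sign_off(): hands the job in; it is judged then, once.
The state is a dict: "t": time; "q": joint angles; "qd": joint speeds; "tau": joint torques, N m; "tcp_pos": TCP position; "tool_rot": TCP orientation; "force": force on the tool from outside, world axes, zero at the start; "ft_torque": the same for the moment, N m; "finger_gap": opening from 0.0 (shut) to 1.0 (fully open); "gripper_force": force on a finger pad.
Only numpy, scipy, OpenCV 4.12 (cv2) and the standard library are available. Lean on these libraries where they do the work, as an engineer would, in place of code of your own. Each camera call takes 0.05 s, during which the arm holds its last target. There are 200 camera calls.

### The job

Take the flat scoop out of its rack, lay it down flat on the worktop and let go, then take it again by the handle, slide its blade under the culture dish (the blue stop behind the dish keeps it from running away) and lift the dish on the blade. Tip the dish gently off the blade so that it lies flat, lid up, wholly inside the rim of the round white tray, then lay the scoop flat on the worktop away from the tray and let go. Do not touch the dish with the gripper, do not drop, throw or overturn it, and leave the specimen cup, strip vial, meter and timer where they are.

Things in the scene. Friction and masses are not known exactly. Their poses are not given: they have to be found in the camera images.
- culture_dish: Closed round culture dish, amber with a clear lid, 60 mm diameter, 12 mm high, about 45 g; its underside has a bevelled rim 3 mm high and 6 mm wide all round (flat foot 48 mm across). Origin: centre of the underside; z up through the lid. It stands on the worktop 3 to 12 mm in front of the stop's bar.
- dish_stop: Low blue stop bar fixed to the worktop, 100 mm long (along its y), 12 mm deep, 7 mm high, with an 8 mm wide wing at each end reaching 12 mm forward (84 mm clear between the wings). Origin: on the worktop at the middle of the bar's front face; its x points away from the dish, through the bar, so the blade comes in along +x.
- tray: Round white shallow tray fixed to the worktop, 106 mm outer diameter, 9 mm high; the flat inside floor is 4 mm above the worktop and 98 mm wide, the rim stands 5 mm above that floor. Origin: centre of the underside.
- scoop_rack: White rack fixed to the worktop that holds the scoop on edge: base 56 x 52 mm, 3 mm thick, and two upright walls 52 mm long (along its x), 39 mm high over the worktop, with a 4.5 mm slot between them along its x. Origin: centre of the underside. It has no ends; the scoop's handle sticks out past its -x end, toward -x and 26 mm to the -y side.
- scoop_grip (a point): Centre of the scoop's blue handle (74 mm long, 14 x 14 mm). x: along the handle to the blade's front edge; y: across the blade; z: out of the blade's upper face. Lying flat on the worktop: z up, this point 26 mm high. In the rack: on edge, y up, z level, this point 35 mm high. Scoop 80 g; balances 72 mm ahead of here, over the blade; let go leaning to its underside on its lower edge it falls flat.
- scoop_blade (a point): Centre of the upper face of the scoop's steel blade, 72 mm long (x) by 64 mm wide (y), 1.5 mm thick, same axes as scoop_grip; it lies 87 mm ahead of the handle's centre and 24.5 mm below it (scoop flat). An 18 mm wide sloping neck joins the blade's rear edge to the handle; the handle begins 14 mm behind the blade. The dish begins to slide off the blade at a slope of about 27 to 35 degrees.
- specimen_cup: Specimen cup with red screw lid, 62 mm diameter, 72 mm high; bystander. Origin: centre of the underside.
- strip_vial: White vial with blue cap, 42 mm diameter, 104 mm high; bystander. Origin: centre of the underside.
- meter: White hand-held meter lying flat, 93 x 52 x 20 mm; bystander. Origin: centre of the underside.
- timer: White timer lying flat, 58 x 66 x 17 mm; bystander. Origin: centre of the underside.
Not all that is in view belongs to the job. Leave any green or purple look-alike of the culture_dish alone.

How it is judged:
By the outcome, as a careful person would: the job done as asked, in the order asked, and still so for the second after the job is handed in, with the robot touching nothing.
It also fails if it takes over 72 s, if anything falls off the work surface, if the arm or the gripper's body presses on something with over 40 N, if the wrist force passes 120 N, or if a joint passes its speed limit or range.

## Working session

There is one attempt and no reset: what is moved stays moved. The work goes in short steps, Python scripts to look and compute and a tool call to move; the robot and the scene stay as the last step left them, time stands still between calls to the robot, and variables do not carry over. Pictures are saved under pics/ and viewed, at most 10 in all, crops included, and the job is handed in when it is done.

Besides the shell and the picture viewer there is one more tool, called after ">>>" by a JSON object that holds its "op" and its "data". move_arm: Moves the arm, as the interface text tells. Scaled input: -1 to 1 covers 25 mm each way for a shift and 30 degrees each way for a turn. Its arguments: {"type":"object","properties":{"targets":{"type":"array"},"claw":{"type":"number"},"newtons":{"type":"number"}},"required":["targets"]}

```bash
ls; mkdir -p pics
python3 - <<'E'
from station import sensors,cams,manip
import cv2
print(sensors.sense()); print(manip.grasp_offset)
for n in("side","top"):
    im=cams.snapshot(n); cv2.imwrite(f"pics/{n}0.png",im[...,::-1]); print(cams.camera_model(n))
E
```

```text
pics
{'t': 0.0, 'q': array([-1.38949396e+00,  5.28472497e-01,  1.43388283e+00, -3.36900646e-05,
        1.18138585e+00, -1.78507485e-01]), 'qd': array([-5.12150136e-05,  1.27212084e-03,  1.47617197e-03,  1.62560761e-04,
       -1.13402476e-03,  1.05518330e-03]), 'tau': array([-6.39396676e-04, -4.42356133e+01, -1.78025401e+01, -3.52345714e-04,
        8.33424594e-03,  1.18461384e-05]), 'tcp_pos': array([ 0.21993625, -0.58422128,  0.20773597]), 'tool_rot': array([ 9.83858994e-01,  1.78942242e-01, -1.70782186e-05, -1.07423768e-03]), 'force': array([ 0.17913348, -0.34374917, -0.25024417]), 'ft_torque': array([ 0.00196688,  0.00663219, -0.00510689]), 'gripper_force': 0.0, 'finger_gap': 1.0008454787581325}
0.0187
{'fx': 613.5442498734491, 'fy': 613.5442498734491, 'cx': 312.5009215312725, 'cy': 242.78954902036705, 'extrinsics': array([[-0.4141583 , -0.91016978, -0.00799256,  0.24902245],
       [-0.78027174,  0.35954428, -0.5117655 ,  0.47920413],
       [ 0.46866717, -0.20571556, -0.859088  ,  1.04084243],
       [ 0.        ,  0.        ,  0.        ,  1.        ]])}
{'fx': 479.49368248204337, 'fy': 479.49368248204337, 'cx': 316.9202484415667, 'cy': 238.01559190983556, 'extrinsics': array([[ 0.00859188, -0.99936151,  0.03468074,  0.0018114 ],
       [-0.98413939, -0.01459632, -0.17679537,  0.55638148],
       [ 0.1771887 , -0.03261168, -0.98363644,  0.83579695],
       [ 0.        ,  0.        ,  0.        ,  1.        ]])}
```

View pics/side0.png

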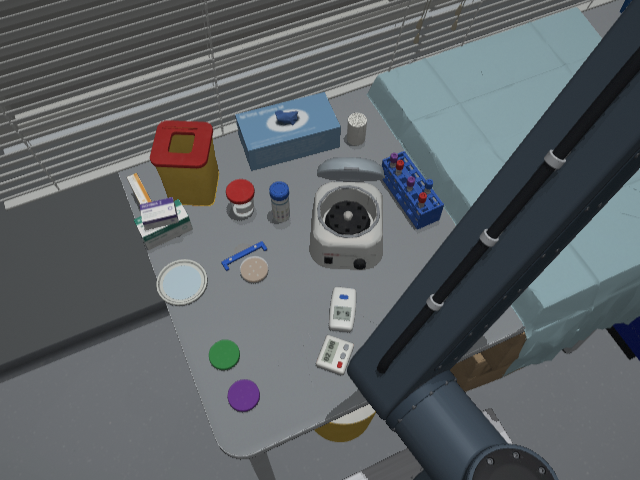

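View pics/top0.png

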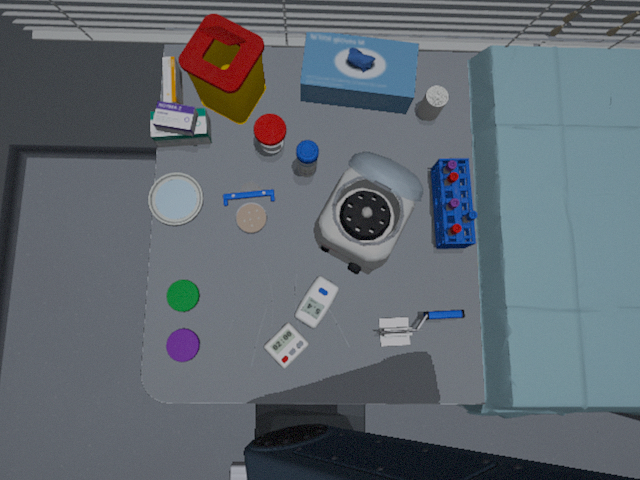

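The top view shows the dish at (251,218), the stop at (249,196), the tray at (176,199), the rack at (395,331) and the blue handle at (445,315). In the side view the arm hides the rack; the dish is at (254,269) and the tray at (182,282).

```bash
cat > h.py <<'E'
import numpy as np,cv2
from station import sensors,cams
M={n:cams.camera_model(n) for n in("side","top")}
def ray(n,u,v):
    m=M[n];E=np.array(m["extrinsics"]);R,t=E[:3,:3],E[:3,3]
    return -R.T@t,R.T@np.array([(u-m["cx"])/m["fx"],(v-m["cy"])/m["fy"],1])
def onz(n,u,v,z):
    c,d=ray(n,u,v);return c+d*(z-c[2])/d[2]
def proj(n,p):
    m=M[n];E=np.array(m["extrinsics"]);c=E[:3,:3]@p+E[:3,3]
    return np.array([m["fx"]*c[0]/c[2]+m["cx"],m["fy"]*c[1]/c[2]+m["cy"]])
def snap(n,name=None):
    im=cams.snapshot(n)
    if name: cv2.imwrite(f"pics/{name}.png",im[...,::-1])
    return im
def blobs(n,im,lo,hi,box,z,amin=40):
    "hsv blobs in box (u0,v0,u1,v1), mapped to plane z: centre, minAreaRect size, long-axis angle"
    u0,v0,u1,v1=box
    m=cv2.inRange(cv2.cvtColor(im,cv2.COLOR_RGB2HSV),lo,hi)
    k=np.zeros_like(m);k[v0:v1,u0:u1]=m[v0:v1,u0:u1]
    out=[]
    for c in cv2.findContours(k,cv2.RETR_EXTERNAL,cv2.CHAIN_APPROX_NONE)[0]:
        if cv2.contourArea(c)<amin: continue
        P=np.array([onz(n,u,v,z)[:2] for u,v in c[:,0]],np.float32)
        r=cv2.minAreaRect(P*1000);b=cv2.boxPoints(r)
        e=max([b[1]-b[0],b[2]-b[1]],key=np.linalg.norm)
        out.append((np.round(np.array(r[0]),1),np.round(r[1],1),round(float(np.degrees(np.arctan2(e[1],e[0]))),1),np.round(np.mean(c[:,0],0),1)))
    return out
E
python3 - <<'E'
from h import *
T=cv2.imread("pics/top0.png")[...,::-1].copy();S=cv2.imread("pics/side0.png")[...,::-1].copy()
for n,im,bx in(("top",T,dict(dish=(230,200,275,240),stop=(215,182,285,212),tray=(140,165,210,230),handle=(410,300,475,330),rack=(370,310,415,352))),("side",S,dict(dish=(235,255,275,285),stop=(215,235,275,275),tray=(150,255,215,310)))):
    for k,b in bx.items():
        lo,hi,z=dict(dish=((3,40,90),(22,160,255),.012),stop=((105,150,60),(125,255,255),.007),tray=((0,0,150),(180,90,255),.009),handle=((100,150,60),(125,255,255),.042),rack=((0,0,150),(180,40,255),.039))[k]
        print(n,k,blobs(n,im,lo,hi,b,z,15))
cv2.imwrite("pics/c0.png",np.hstack([cv2.resize(T[295:365,360:480],None,fx=4,fy=4,interpolation=2)[...,::-1],cv2.resize(T[170:240,220:290],None,fx=4,fy=4,interpolation=2)[...,::-1]]))
E
```

```text
top dish [(array([600.6, 134.8]), array([51.5, 50.1]), 1.6, array([250.6, 219.7]))]
top stop [(array([643.7, 141.7]), array([22.8, 98.4]), -82.7, array([249.5, 195.2]))]
top tray [(array([638.1, 284.2]), array([102.5, 101.9]), 2.9, array([174.7, 198.1]))]
top handle [(array([ 419.8, -227.4]), array([13.6, 63. ]), -86.3, array([445. , 314.2]))]
top rack [(array([ 373.9, -136.5]), array([20.8, 57.4]), -86.6, array([395.7, 339.2])), (array([ 402.4, -135.1]), array([22.6, 58.1]), -86.0, array([395.1, 325. ]))]
side dish [(array([597. , 137.4]), array([52.4, 52.7]), -22.2, array([253.7, 269.9]))]
side stop [(array([641.5, 142. ]), array([23.7, 98.1]), -82.7, array([243. , 254.1]))]
side tray [(array([637.2, 282.8]), array([102.6, 103.6]), -84.4, array([181. , 281.2]))]
```

View pics/c0.png

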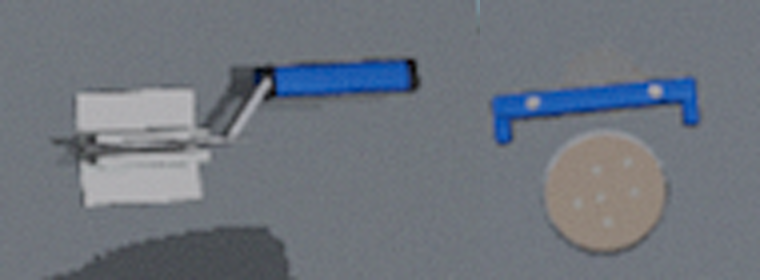

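The crop shows the scoop on edge in the slot with its handle to the right (image right is world -y). The stop's wings point toward the dish, and the dish is in front of the bar. The positions agree with the sizes given, so I'll move above the handle.

>>> {"op": "move_arm", "data": {"targets": [{"dx":0.4,"dy":0.714,"dz":-0.17,"rz":0.1223},{"dx":0.4,"dy":0.714,"dz":-0.17,"rz":0.1223},{"dx":0.4,"dy":0.714,"dz":-0.17,"rz":0.1223},{"dx":0.4,"dy":0.714,"dz":-0.17,"rz":0.1223},{"dx":0.4,"dy":0.714,"dz":-0.17,"rz":0.1223},{"dx":0.4,"dy":0.714,"dz":-0.17,"rz":0.1223},{"dx":0.4,"dy":0.714,"dz":-0.17,"rz":0.1223},{"dx":0.4,"dy":0.714,"dz":-0.17,"rz":0.1223},{"dx":0.4,"dy":0.714,"dz":-0.17,"rz":0.1223},{"dx":0.4,"dy":0.714,"dz":-0.17,"rz":0.1223}], "claw": 55, "newtons": 80}}

```text
schema error: expected keys dx, dy, dz, rx, ry, rz
```

>>> {"op": "move_arm", "data": {"targets": [{"dx":0.4,"dy":0.714,"dz":-0.17,"rz":0.1223},{"dx":0.4,"dy":0.714,"dz":-0.17,"rz":0.1223},{"dx":0.4,"dy":0.714,"dz":-0.17,"rz":0.1223},{"dx":0.4,"dy":0.714,"dz":-0.17,"rz":0.1223},{"dx":0.4,"dy":0.714,"dz":-0.17,"rz":0.1223},{"dx":0.4,"dy":0.714,"dz":-0.17,"rz":0.1223},{"dx":0.4,"dy":0.714,"dz":-0.17,"rz":0.1223},{"dx":0.4,"dy":0.714,"dz":-0.17,"rz":0.1223},{"dx":0.4,"dy":0.714,"dz":-0.17,"rz":0.1223},{"dx":0.4,"dy":0.714,"dz":-0.17,"rz":0.1223}]}}

```text
schema error: expected keys dx, dy, dz, rx, ry, rz
```

```bash
cat >> h.py <<'E'
from scipy.spatial.transform import Rotation as Ro
def st():
    s=sensors.sense();R=Ro.from_quat(s["tool_rot"]).as_matrix()
    print("t",round(s["t"],2),"tcp",np.round(s["tcp_pos"]*1000,1),"z",np.round(R[:,2],3),"y",np.round(R[:,1],3),"yawy",round(float(np.degrees(np.arctan2(R[1,1],R[0,1]))),2),"F",np.round(s["force"],1),"gap",round(s["finger_gap"],3),"gf",round(s["gripper_force"],1),"q",np.round(s["q"],2))
    return s,R
E
python3 - <<'E'
from h import *
st()
S=snap("side","side1")
print(blobs("side",S,(100,150,60),(125,255,255),(270,220,520,479),.042,60))
for n,im in(("side",S),):
    print(np.round(proj(n,np.array([.42,-.2275,.042])),0))
E
```

```text
t 0.1 tcp [ 220.  -584.3  207.9] z [-0.     0.002 -1.   ] y [ 0.352 -0.936 -0.002] yawy -69.38 F [ 0.3 -0.3 -0.1] gap 0.999 gf 0.0 q [-1.39  0.53  1.43  0.    1.18 -0.18]
[(array([ 532.4, -228.6]), array([53.1, 20.1]), 65.2, array([423. , 222.1]))]
[451. 266.]
```

View pics/side1.png

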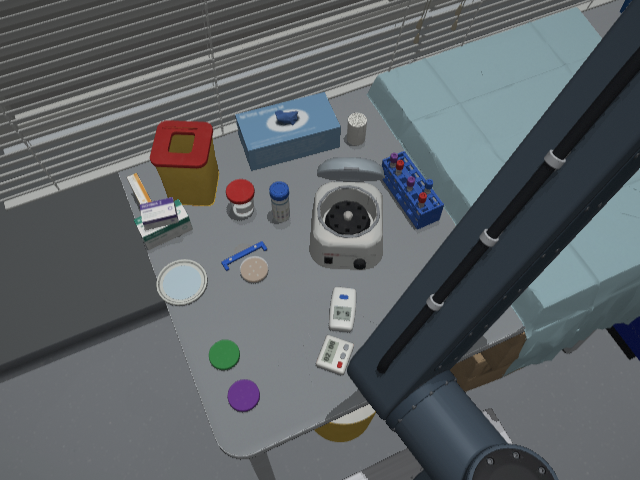

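Both moves were refused because every row needs all six keys, so the picture is unchanged. I'll send them again with all the keys.

>>> {"op": "move_arm", "data": {"targets": [{"dx":0.4,"dy":0.714,"dz":-0.17,"rx":0,"ry":0,"rz":0.1223},{"dx":0.4,"dy":0.714,"dz":-0.17,"rx":0,"ry":0,"rz":0.1223},{"dx":0.4,"dy":0.714,"dz":-0.17,"rx":0,"ry":0,"rz":0.1223},{"dx":0.4,"dy":0.714,"dz":-0.17,"rx":0,"ry":0,"rz":0.1223},{"dx":0.4,"dy":0.714,"dz":-0.17,"rx":0,"ry":0,"rz":0.1223},{"dx":0.4,"dy":0.714,"dz":-0.17,"rx":0,"ry":0,"rz":0.1223},{"dx":0.4,"dy":0.714,"dz":-0.17,"rx":0,"ry":0,"rz":0.1223},{"dx":0.4,"dy":0.714,"dz":-0.17,"rx":0,"ry":0,"rz":0.1223},{"dx":0.4,"dy":0.714,"dz":-0.17,"rx":0,"ry":0,"rz":0.1223},{"dx":0.4,"dy":0.714,"dz":-0.17,"rx":0,"ry":0,"rz":0.1223}], "claw": 55, "newtons": 80}}

```text
t: 1.4
tcp_pos: [0.3208, -0.4053, 0.166]
tool_rot: [0.877, 0.481, 0.0, 0.0]
force: [0.3, -0.8, -0.4]
finger_gap: 0.553
gripper_force: 0.0
```

>>> {"op": "move_arm", "data": {"targets": [{"dx":0.4,"dy":0.714,"dz":-0.17,"rx":0,"ry":0,"rz":0.1223},{"dx":0.4,"dy":0.714,"dz":-0.17,"rx":0,"ry":0,"rz":0.1223},{"dx":0.4,"dy":0.714,"dz":-0.17,"rx":0,"ry":0,"rz":0.1223},{"dx":0.4,"dy":0.714,"dz":-0.17,"rx":0,"ry":0,"rz":0.1223},{"dx":0.4,"dy":0.714,"dz":-0.17,"rx":0,"ry":0,"rz":0.1223},{"dx":0.4,"dy":0.714,"dz":-0.17,"rx":0,"ry":0,"rz":0.1223},{"dx":0.4,"dy":0.714,"dz":-0.17,"rx":0,"ry":0,"rz":0.1223},{"dx":0.4,"dy":0.714,"dz":-0.17,"rx":0,"ry":0,"rz":0.1223},{"dx":0.4,"dy":0.714,"dz":-0.17,"rx":0,"ry":0,"rz":0.1223},{"dx":0.4,"dy":0.714,"dz":-0.17,"rx":0,"ry":0,"rz":0.1223}]}}

```text
t: 2.65
tcp_pos: [0.4207, -0.2268, 0.1235]
tool_rot: [0.68, 0.733, 0.0, 0.0]
force: [-0.4, -0.6, 0.6]
finger_gap: 0.55
gripper_force: 0.0
```

Run:
```python
from h import *
st()
S=snap("side","side2");T=snap("top","top2")
print(blobs("side",S,(100,150,60),(125,255,255),(430,230,520,320),.042,60),proj("side",np.array([.42,-.2275,.042])))
print(blobs("top",T,(100,150,60),(125,255,255),(410,300,475,330),.042,40))
print("rack",blobs("side",S,(0,0,150),(180,60,255),(380,230,520,380),.039,60))
```

```text
t 2.65 tcp [ 420.7 -226.8  123.5] z [ 0. -0. -1.] y [0.997 0.074 0.   ] yawy 4.25 F [-0.4 -0.6  0.6] gap 0.55 gf 0.0 q [-0.73  0.47  1.88  0.    0.79 -0.8 ]
[(array([ 416.6, -227.3]), array([14.4, 62.1]), -86.5, array([451.4, 268.2]))] [450.9973898  266.47787933]
[]
rack [(array([ 293.7, -150.9]), array([56.8, 39.7]), 48.8, array([451. , 334.9])), (array([ 401.2, -359.1]), array([ 52.6, 102.7]), -24.8, array([510.2, 246.2])), (array([ 371. , -248.7]), array([114.8, 267.1]), -8.4, array([474.5, 286.4]))]
```

View pics/side2.png

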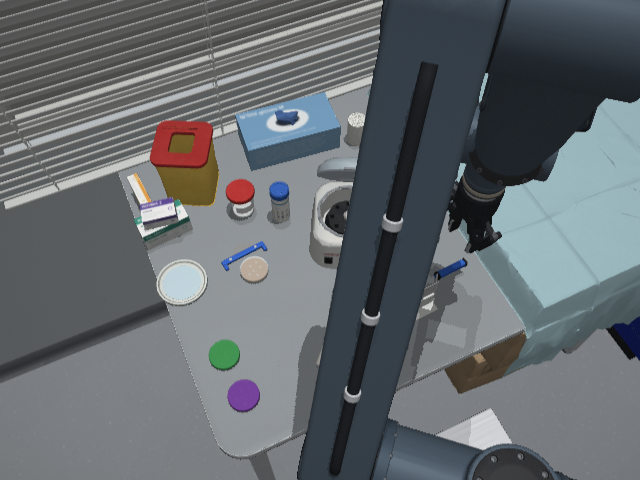

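Both views agree on the handle: about (0.418, -0.2275), seen at (451,268) in the side view. Next I descend, close and lift.

>>> {"op": "move_arm", "data": {"targets": [{"dx":-0.01,"dy":0,"dz":-0.43,"rx":0,"ry":0,"rz":-0.002},{"dx":-0.01,"dy":0,"dz":-0.43,"rx":0,"ry":0,"rz":-0.002},{"dx":-0.01,"dy":0,"dz":-0.43,"rx":0,"ry":0,"rz":-0.002},{"dx":-0.01,"dy":0,"dz":-0.43,"rx":0,"ry":0,"rz":-0.002},{"dx":-0.01,"dy":0,"dz":-0.43,"rx":0,"ry":0,"rz":-0.002},{"dx":-0.01,"dy":0,"dz":-0.43,"rx":0,"ry":0,"rz":-0.002},{"dx":-0.01,"dy":0,"dz":-0.43,"rx":0,"ry":0,"rz":-0.002},{"dx":-0.01,"dy":0,"dz":-0.43,"rx":0,"ry":0,"rz":-0.002},{"dx":-0.01,"dy":0,"dz":-0.43,"rx":0,"ry":0,"rz":-0.002},{"dx":-0.01,"dy":0,"dz":-0.43,"rx":0,"ry":0,"rz":-0.002}]}}

```text
t: 4.0
tcp_pos: [0.4176, -0.228, 0.0155]
tool_rot: [0.686, 0.728, -0.0, 0.0]
force: [-0.2, -0.5, 0.6]
finger_gap: 0.549
gripper_force: 0.0
```

>>> {"op": "move_arm", "data": {"targets": [{"dx":0,"dy":0,"dz":0,"rx":0,"ry":0,"rz":0},{"dx":0,"dy":0,"dz":0,"rx":0,"ry":0,"rz":0},{"dx":0,"dy":0,"dz":0,"rx":0,"ry":0,"rz":0},{"dx":0,"dy":0,"dz":0,"rx":0,"ry":0,"rz":0},{"dx":0,"dy":0,"dz":0,"rx":0,"ry":0,"rz":0},{"dx":0,"dy":0,"dz":0,"rx":0,"ry":0,"rz":0},{"dx":0,"dy":0,"dz":0,"rx":0,"ry":0,"rz":0},{"dx":0,"dy":0,"dz":0,"rx":0,"ry":0,"rz":0},{"dx":0,"dy":0,"dz":0,"rx":0,"ry":0,"rz":0},{"dx":0,"dy":0,"dz":0,"rx":0,"ry":0,"rz":0}], "claw": 0, "newtons": 80}}

```text
t: 5.25
tcp_pos: [0.4177, -0.2281, 0.0162]
tool_rot: [0.686, 0.728, -0.0, 0.0]
force: [0.0, 0.0, 0.1]
finger_gap: 0.108
gripper_force: 78.4
```

>>> {"op": "move_arm", "data": {"targets": [{"dx":0,"dy":0,"dz":0.4,"rx":0,"ry":0,"rz":0},{"dx":0,"dy":0,"dz":0.4,"rx":0,"ry":0,"rz":0},{"dx":0,"dy":0,"dz":0.4,"rx":0,"ry":0,"rz":0},{"dx":0,"dy":0,"dz":0.4,"rx":0,"ry":0,"rz":0},{"dx":0,"dy":0,"dz":0.4,"rx":0,"ry":0,"rz":0},{"dx":0,"dy":0,"dz":0.4,"rx":0,"ry":0,"rz":0},{"dx":0.82,"dy":0,"dz":0,"rx":0,"ry":0,"rz":0},{"dx":0.82,"dy":0,"dz":0,"rx":0,"ry":0,"rz":0},{"dx":0.82,"dy":0,"dz":0,"rx":0,"ry":0,"rz":0},{"dx":0.82,"dy":0,"dz":0,"rx":0,"ry":0,"rz":0}]}}

```text
t: 6.5
tcp_pos: [0.5001, -0.2279, 0.0766]
tool_rot: [0.686, 0.728, -0.0, -0.0]
force: [0.2, -0.1, -1.6]
finger_gap: 0.114
gripper_force: 78.3
```

>>> {"op": "move_arm", "data": {"targets": [{"dx":0.058,"dy":0.004,"dz":0.027,"rx":0.0105,"ry":-0.1663,"rz":0},{"dx":0.058,"dy":0.004,"dz":0.027,"rx":0.0105,"ry":-0.1663,"rz":0},{"dx":0.058,"dy":0.004,"dz":0.027,"rx":0.0105,"ry":-0.1663,"rz":0},{"dx":0.058,"dy":0.004,"dz":0.027,"rx":0.0105,"ry":-0.1663,"rz":0},{"dx":0.058,"dy":0.004,"dz":0.027,"rx":0.0105,"ry":-0.1663,"rz":0},{"dx":0.058,"dy":0.004,"dz":0.027,"rx":0.0105,"ry":-0.1663,"rz":0},{"dx":0.058,"dy":0.004,"dz":0.027,"rx":0.0105,"ry":-0.1663,"rz":0},{"dx":0.058,"dy":0.004,"dz":0.027,"rx":0.0105,"ry":-0.1663,"rz":0},{"dx":0.058,"dy":0.004,"dz":0.027,"rx":0.0105,"ry":-0.1663,"rz":0},{"dx":0.058,"dy":0.004,"dz":0.027,"rx":0.0105,"ry":-0.1663,"rz":0}]}}

```text
t: 7.75
tcp_pos: [0.516, -0.2256, 0.0857]
tool_rot: [0.629, 0.669, 0.296, 0.265]
force: [0.4, -0.4, -1.4]
finger_gap: 0.107
gripper_force: 78.5
```

Run:
```python
from h import *
s,R=st(); print("G",s["tcp_pos"]-.0187*R[:,2])
T=snap("top","top3");S=snap("side")
cv2.imwrite("pics/c3.png",np.hstack([T[180:380,290:500],S[180:380,300:500]])[...,::-1])
```

```text
t 7.75 tcp [ 516.  -225.6   85.7] z [ 0.726  0.063 -0.685] y [0.684 0.034 0.728] yawy 2.88 F [ 0.4 -0.4 -1.4] gap 0.107 gf 78.5 q [-1.01  0.73  2.21  1.86  0.74 -2.86]
G [ 0.50239994 -0.22673195  0.09846748]
```

View pics/c3.png

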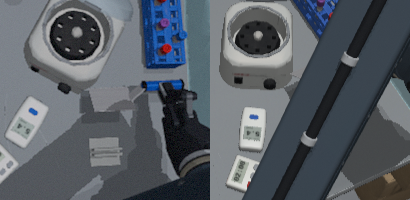

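The scoop is held, leaning about 47° with its underside down, clear of the rack and the blue tube rack. Joint 6 is close to its limit, so I'll check it exactly.

Run:
```python
from h import *
s=sensors.sense();print(s["q"],s["t"],s["qd"])
```

```text
[-1.01350417  0.73508357  2.20922443  1.85335981  0.73910169 -2.85341439] 7.85 [ 0.03083379 -0.03150158 -0.01903712 -0.04900102 -0.05116508 -0.03844679]
```

>>> {"op": "move_arm", "data": {"targets": [{"dx":-0.06,"dy":0,"dz":-0.1,"rx":-0.0105,"ry":0.1663,"rz":0},{"dx":0,"dy":0,"dz":-0.2,"rx":0,"ry":0,"rz":0},{"dx":0,"dy":0,"dz":-0.2,"rx":0,"ry":0,"rz":0},{"dx":0,"dy":0,"dz":-0.2,"rx":0,"ry":0,"rz":0},{"dx":0,"dy":0,"dz":-0.2,"rx":0,"ry":0,"rz":0},{"dx":0,"dy":0,"dz":-0.2,"rx":0,"ry":0,"rz":0},{"dx":0,"dy":0,"dz":-0.2,"rx":0,"ry":0,"rz":0},{"dx":0,"dy":0,"dz":-0.2,"rx":0,"ry":0,"rz":0},{"dx":0,"dy":0,"dz":-0.2,"rx":0,"ry":0,"rz":0},{"dx":0,"dy":0,"dz":0,"rx":0,"ry":0,"rz":0}]}}

```text
t: 9.1
tcp_pos: [0.5152, -0.2261, 0.0434]
tool_rot: [0.64, 0.682, 0.265, 0.235]
force: [0.3, 0.4, -0.6]
finger_gap: 0.111
gripper_force: 78.5
```

Run:
```python
from h import *
s,R=st(); print("G",s["tcp_pos"]-.0187*R[:,2],s["q"])
```

```text
t 9.1 tcp [ 515.2 -226.1   43.4] z [ 0.66   0.061 -0.749] y [0.748 0.041 0.663] yawy 3.11 F [ 0.3  0.4 -0.6] gap 0.111 gf 78.5 q [-0.97  0.79  2.17  1.88  0.65 -2.85]
G [ 0.50288474 -0.22719524  0.0573975 ] [-0.96636317  0.78952765  2.17272901  1.88230252  0.65223164 -2.85406477]
```

>>> {"op": "move_arm", "data": {"targets": [{"dx":-0.06,"dy":0,"dz":-0.04,"rx":-0.0105,"ry":0.1663,"rz":0},{"dx":0,"dy":0,"dz":-0.08,"rx":0,"ry":0,"rz":0},{"dx":0,"dy":0,"dz":-0.08,"rx":0,"ry":0,"rz":0},{"dx":0,"dy":0,"dz":-0.08,"rx":0,"ry":0,"rz":0},{"dx":0,"dy":0,"dz":-0.08,"rx":0,"ry":0,"rz":0},{"dx":0,"dy":0,"dz":-0.08,"rx":0,"ry":0,"rz":0},{"dx":0,"dy":0,"dz":-0.08,"rx":0,"ry":0,"rz":0},{"dx":0,"dy":0,"dz":-0.08,"rx":0,"ry":0,"rz":0},{"dx":0,"dy":0,"dz":-0.08,"rx":0,"ry":0,"rz":0},{"dx":0,"dy":0,"dz":0,"rx":0,"ry":0,"rz":0}]}}

```text
t: 10.35
tcp_pos: [0.5136, -0.2259, 0.0265]
tool_rot: [0.65, 0.692, 0.235, 0.207]
force: [0.6, 0.1, -0.7]
finger_gap: 0.109
gripper_force: 78.6
```

Run:
```python
from h import *
s,R=st(); print("G",s["tcp_pos"]-.0187*R[:,2],s["q"])
```

```text
t 10.35 tcp [ 513.6 -225.9   26.5] z [ 0.592  0.057 -0.804] y [0.803 0.044 0.595] yawy 3.15 F [ 0.6  0.1 -0.7] gap 0.109 gf 78.6 q [-0.92  0.78  2.13  1.82  0.55 -2.74]
G [ 0.502559   -0.22697231  0.04156614] [-0.92173424  0.78442898  2.13454227  1.81767487  0.54926467 -2.74083807]
```

>>> {"op": "move_arm", "data": {"targets": [{"dx":0,"dy":0,"dz":0,"rx":0,"ry":0,"rz":0},{"dx":0,"dy":0,"dz":0,"rx":0,"ry":0,"rz":0},{"dx":0,"dy":0,"dz":0,"rx":0,"ry":0,"rz":0},{"dx":0,"dy":0,"dz":0,"rx":0,"ry":0,"rz":0},{"dx":-0.12,"dy":0,"dz":0.16,"rx":0,"ry":0,"rz":0},{"dx":-0.24,"dy":-0.02,"dz":0.32,"rx":0,"ry":0,"rz":0},{"dx":-0.24,"dy":-0.02,"dz":0.32,"rx":0,"ry":0,"rz":0},{"dx":-0.24,"dy":-0.02,"dz":0.32,"rx":0,"ry":0,"rz":0},{"dx":-0.24,"dy":-0.02,"dz":0.32,"rx":0,"ry":0,"rz":0},{"dx":-0.24,"dy":-0.02,"dz":0.32,"rx":0,"ry":0,"rz":0}], "claw": 40}}

```text
t: 11.6
tcp_pos: [0.4802, -0.2285, 0.0714]
tool_rot: [0.65, 0.692, 0.235, 0.207]
force: [-0.2, -0.1, 0.2]
finger_gap: 0.394
gripper_force: 0.0
```

>>> {"op": "move_arm", "data": {"targets": [{"dx":-0.2,"dy":-0.2,"dz":0.4,"rx":-0.0105,"ry":0.18,"rz":0},{"dx":-0.2,"dy":-0.2,"dz":0.4,"rx":-0.0105,"ry":0.18,"rz":0},{"dx":-0.2,"dy":-0.2,"dz":0.4,"rx":-0.0105,"ry":0.18,"rz":0},{"dx":-0.2,"dy":-0.2,"dz":0.4,"rx":-0.0105,"ry":0.18,"rz":0},{"dx":-0.2,"dy":-0.2,"dz":0.4,"rx":-0.0105,"ry":0.18,"rz":0},{"dx":0,"dy":0,"dz":0,"rx":-0.0105,"ry":0.18,"rz":0},{"dx":0,"dy":0,"dz":0,"rx":-0.0035,"ry":0.08,"rz":0},{"dx":0,"dy":0,"dz":0,"rx":0,"ry":0,"rz":0},{"dx":0,"dy":0,"dz":0,"rx":0,"ry":0,"rz":0},{"dx":0,"dy":0,"dz":0,"rx":0,"ry":0,"rz":0}]}}

```text
t: 12.85
tcp_pos: [0.4617, -0.2408, 0.1089]
tool_rot: [0.684, 0.726, 0.064, 0.027]
force: [-0.5, -0.4, 0.0]
finger_gap: 0.403
gripper_force: 0.0
```

Run:
```python
from h import *
s,R=st()
T=snap("top","top4");S=snap("side","side4")
print(blobs("top",T,(100,150,60),(125,255,255),(400,250,485,330),.033,20))
print(blobs("side",S,(100,150,60),(125,255,255),(400,170,530,320),.033,20))
cv2.imwrite("pics/c4.png",np.hstack([T[200:380,290:500],S[200:380,320:530]])[...,::-1].repeat(2,0).repeat(2,1)[:, :800])
```

```text
t 12.85 tcp [ 461.7 -240.8  108.9] z [ 0.128  0.056 -0.99 ] y [0.99  0.056 0.131] yawy 3.25 F [-0.5 -0.4  0. ] gap 0.403 gf 0.0 q [-0.78  0.52  1.85  0.2   0.73 -0.98]
[(array([ 500.4, -229.7]), array([13. , 62.9]), -70.0, array([442.8, 270.9]))]
[]
```

View pics/c4.png

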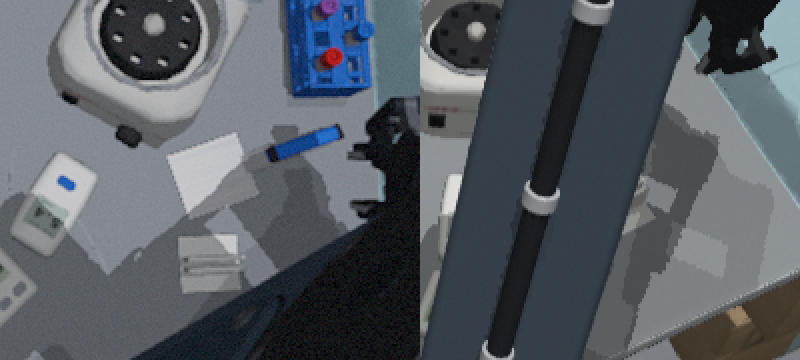

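The scoop lies flat, with the handle centre at (443,271) in the top view and yawed about 110°. Before regrasping I'll check how tall the nearby tube rack is.

Run:
```python
from h import *
def tri(a,b):
    c1,d1=ray("top",*a);c2,d2=ray("side",*b)
    A=np.stack([d1,-d2],1);l=np.linalg.lstsq(A,c2-c1,rcond=None)[0]
    p,q=c1+l[0]*d1,c2+l[1]*d2;return np.round((p+q)/2,3),round(float(np.linalg.norm(p-q)),4)
T=cv2.imread("pics/top0.png")[...,::-1].copy();S=cv2.imread("pics/side0.png")[...,::-1].copy()
for n,im,b in(("top",T,(430,160,480,245)),("side",S,(380,145,445,230))):
    print(n,[x[3] for x in blobs(n,im,(0,160,120),(6,255,255),b,.05,8)])
    print(n,[x[1:] for x in blobs(n,im,(105,130,50),(125,255,255),b,.0,200)])
print(tri((456,229),(422,198)))
for z in(0,.04):print(onz("top",474,246,z),onz("top",438,248,z))
```

```text
top [array([456.3, 228.1]), array([453.4, 176.2])]
top [(array([173.9,  87.6]), 2.0, array([452.6, 198.8]))]
side [array([422.9, 195.1]), array([399.9, 162.6])]
side [(array([201.1, 100.5]), 2.1, array([409.2, 185.4]))]
(array([ 0.571, -0.241,  0.08 ]), 0.0019)
[ 0.55387001 -0.30281117  0.        ] [ 0.54887496 -0.23113395  0.        ]
[ 0.54715908 -0.28803539  0.04      ] [ 0.54238111 -0.21947314  0.04      ]
```

>>> {"op": "move_arm", "data": {"targets": [{"dx":0.135,"dy":0.082,"dz":-0.24,"rx":-0.036,"ry":0.081,"rz":0},{"dx":0.135,"dy":0.082,"dz":-0.24,"rx":-0.036,"ry":0.081,"rz":0},{"dx":0.135,"dy":0.082,"dz":-0.24,"rx":-0.036,"ry":0.081,"rz":0},{"dx":0.135,"dy":0.082,"dz":-0.24,"rx":0,"ry":0,"rz":0.11},{"dx":0.135,"dy":0.082,"dz":-0.24,"rx":0,"ry":0,"rz":0.11},{"dx":0.135,"dy":0.082,"dz":-0.24,"rx":0,"ry":0,"rz":0.11},{"dx":0.135,"dy":0.082,"dz":-0.24,"rx":0,"ry":0,"rz":0.11},{"dx":0.135,"dy":0.082,"dz":-0.24,"rx":0,"ry":0,"rz":0.115},{"dx":0.135,"dy":0.082,"dz":-0.24,"rx":0,"ry":0,"rz":0},{"dx":0.135,"dy":0.082,"dz":-0.24,"rx":0,"ry":0,"rz":0}], "claw": 30}}

```text
t: 14.2
tcp_pos: [0.4963, -0.2205, 0.0488]
tool_rot: [0.573, 0.82, 0.0, 0.001]
force: [-0.2, 0.0, -0.5]
finger_gap: 0.301
gripper_force: 0.0
```

Run:
```python
from h import *
s,R=st()
T=snap("top","top5")
print(blobs("top",T,(100,150,60),(125,255,255),(400,250,485,330),.033,10))
```

```text
t 14.2 tcp [ 496.3 -220.5   48.8] z [ 0.001 -0.    -1.   ] y [0.939 0.343 0.001] yawy 20.07 F [-0.2  0.  -0.5] gap 0.301 gf 0.0 q [-0.62  0.66  1.77  0.    0.71 -0.98]
[]
```

>>> {"op": "move_arm", "data": {"targets": [{"dx":0,"dy":0,"dz":-0.2075,"rx":0,"ry":0,"rz":0},{"dx":0,"dy":0,"dz":-0.2075,"rx":0,"ry":0,"rz":0},{"dx":0,"dy":0,"dz":-0.2075,"rx":0,"ry":0,"rz":0},{"dx":0,"dy":0,"dz":-0.2075,"rx":0,"ry":0,"rz":0},{"dx":0,"dy":0,"dz":-0.2075,"rx":0,"ry":0,"rz":0},{"dx":0,"dy":0,"dz":-0.2075,"rx":0,"ry":0,"rz":0},{"dx":0,"dy":0,"dz":-0.2075,"rx":0,"ry":0,"rz":0},{"dx":0,"dy":0,"dz":-0.2075,"rx":0,"ry":0,"rz":0},{"dx":0,"dy":0,"dz":0,"rx":0,"ry":0,"rz":0},{"dx":0,"dy":0,"dz":0,"rx":0,"ry":0,"rz":0}]}}

```text
t: 15.5
tcp_pos: [0.4963, -0.2206, 0.0077]
tool_rot: [0.573, 0.82, 0.0, 0.001]
force: [0.6, 0.0, -0.0]
finger_gap: 0.304
gripper_force: 0.0
```

>>> {"op": "move_arm", "data": {"targets": [{"dx":0,"dy":0,"dz":0,"rx":0,"ry":0,"rz":0},{"dx":0,"dy":0,"dz":0,"rx":0,"ry":0,"rz":0},{"dx":0,"dy":0,"dz":0,"rx":0,"ry":0,"rz":0},{"dx":0,"dy":0,"dz":0,"rx":0,"ry":0,"rz":0},{"dx":0,"dy":0,"dz":0,"rx":0,"ry":0,"rz":0},{"dx":0,"dy":0,"dz":0,"rx":0,"ry":0,"rz":0},{"dx":0,"dy":0,"dz":0,"rx":0,"ry":0,"rz":0},{"dx":0,"dy":0,"dz":0,"rx":0,"ry":0,"rz":0},{"dx":0,"dy":0,"dz":0,"rx":0,"ry":0,"rz":0},{"dx":0,"dy":0,"dz":0,"rx":0,"ry":0,"rz":0}], "claw": 0, "newtons": 100}}

```text
t: 16.75
tcp_pos: [0.4964, -0.2207, 0.0077]
tool_rot: [0.573, 0.82, 0.0, 0.001]
force: [-0.1, -1.2, 1.6]
finger_gap: 0.104
gripper_force: 98.3
```

Run:
```python
from h import *
s,R=st()
T=cv2.imread("pics/top0.png")[...,::-1].copy();S=cv2.imread("pics/side0.png")[...,::-1].copy()
for nm,b in(("meter",(290,270,345,335)),("timer",(255,318,315,375))):
    print(nm,blobs("top",T,(0,0,140),(180,60,255),b,.018,100))
for nm,b,z in(("green",(160,270,205,320),.012),("cup",(245,105,295,160),.072),("vial",(290,130,325,180),.104)):
    lo,hi=dict(green=((45,100,40),(80,255,255)),cup=((0,140,100),(8,255,255)),vial=((100,130,50),(125,255,255)))[nm]
    print(nm,blobs("top",T,lo,hi,b,z,60))
```

```text
t 16.75 tcp [ 496.4 -220.7    7.7] z [ 0.002 -0.    -1.   ] y [0.939 0.344 0.002] yawy 20.14 F [-0.1 -1.2  1.6] gap 0.104 gf 98.3 q [-0.62  0.73  1.78  0.    0.63 -0.98]
meter [(array([441.6,   6.5]), array([47.9, 89.1]), -32.4, array([316.6, 301.7]))]
timer [(array([361.9,  62.4]), array([54.4, 63. ]), -45.1, array([285.8, 344.7]))]
green [(array([450.6, 257.3]), array([58.1, 57.4]), 3.0, array([182.5, 295.3]))]
cup [(array([759.1,  99.5]), array([57.4, 57.8]), -88.7, array([270.1, 129.7]))]
vial [(array([703.5,  28.3]), array([43.2, 37.6]), 0.9, array([307.3, 151.5]))]
```

>>> {"op": "move_arm", "data": {"targets": [{"dx":0,"dy":0,"dz":0.52,"rx":0,"ry":0,"rz":0},{"dx":0,"dy":0,"dz":0.52,"rx":0,"ry":0,"rz":0},{"dx":0,"dy":0,"dz":0.52,"rx":0,"ry":0,"rz":0},{"dx":0,"dy":0,"dz":0.52,"rx":0,"ry":0,"rz":0},{"dx":-0.438,"dy":0.8,"dz":0,"rx":0,"ry":0,"rz":0},{"dx":-0.438,"dy":0.8,"dz":0,"rx":0,"ry":0,"rz":0},{"dx":-0.438,"dy":0.8,"dz":0,"rx":0,"ry":0,"rz":0},{"dx":-0.438,"dy":0.8,"dz":0,"rx":0,"ry":0,"rz":0},{"dx":-0.438,"dy":0.8,"dz":0,"rx":0,"ry":0,"rz":0},{"dx":-0.438,"dy":0.8,"dz":0,"rx":0,"ry":0,"rz":0}]}}

```text
t: 18.0
tcp_pos: [0.4305, -0.1001, 0.0604]
tool_rot: [0.573, 0.82, 0.0, 0.001]
force: [-0.5, -0.0, -0.4]
finger_gap: 0.108
gripper_force: 98.2
```

>>> {"op": "move_arm", "data": {"targets": [{"dx":0,"dy":0.862,"dz":0,"rx":0,"ry":0,"rz":-0.2},{"dx":0,"dy":0.862,"dz":0,"rx":0,"ry":0,"rz":-0.2},{"dx":0,"dy":0.862,"dz":0,"rx":0,"ry":0,"rz":-0.2},{"dx":0,"dy":0.862,"dz":0,"rx":0,"ry":0,"rz":-0.2},{"dx":0,"dy":0.862,"dz":0,"rx":0,"ry":0,"rz":-0.2},{"dx":0,"dy":0.862,"dz":0,"rx":0,"ry":0,"rz":-0.2},{"dx":0,"dy":0.862,"dz":0,"rx":0,"ry":0,"rz":-0.2},{"dx":0,"dy":0.862,"dz":0,"rx":0,"ry":0,"rz":-0.2},{"dx":0,"dy":0.862,"dz":0,"rx":0,"ry":0,"rz":-0.2},{"dx":0,"dy":0.862,"dz":0,"rx":0,"ry":0,"rz":-0.2}]}}

```text
t: 19.25
tcp_pos: [0.4308, 0.1157, 0.0603]
tool_rot: [0.907, 0.422, 0.0, 0.001]
force: [-0.2, 0.1, -0.8]
finger_gap: 0.106
gripper_force: 98.2
```

>>> {"op": "move_arm", "data": {"targets": [{"dx":0,"dy":0,"dz":0,"rx":0,"ry":0,"rz":-0.2378},{"dx":0,"dy":0,"dz":0,"rx":0,"ry":0,"rz":-0.2378},{"dx":0,"dy":0,"dz":0,"rx":0,"ry":0,"rz":-0.2378},{"dx":0,"dy":0,"dz":0,"rx":0,"ry":0,"rz":-0.2378},{"dx":0,"dy":0,"dz":0,"rx":0,"ry":0,"rz":-0.2378},{"dx":0,"dy":0,"dz":0,"rx":0,"ry":0,"rz":-0.2378},{"dx":0,"dy":0,"dz":0,"rx":0,"ry":0,"rz":0},{"dx":0,"dy":0,"dz":0,"rx":0,"ry":0,"rz":0},{"dx":0,"dy":0,"dz":0,"rx":0,"ry":0,"rz":0},{"dx":0,"dy":0,"dz":0,"rx":0,"ry":0,"rz":0}]}}

```text
t: 20.5
tcp_pos: [0.4305, 0.1149, 0.0596]
tool_rot: [0.998, 0.064, -0.0, 0.001]
force: [-0.4, -0.3, -0.7]
finger_gap: 0.103
gripper_force: 98.2
```

Run:
```python
from h import *
s,R=st()
T=snap("top","top6");S=snap("side","side6")
cv2.imwrite("pics/c6.png",cv2.resize(np.hstack([T[170:330,180:350],S[230:390,150:350]])[...,::-1],None,fx=2.1,fy=2.1,interpolation=2))
print(blobs("top",T,(3,40,90),(22,160,255),(230,200,275,240),.012,40),blobs("side",S,(3,40,90),(22,160,255),(235,255,275,285),.012,40))
```

```text
t 20.5 tcp [430.5 114.9  59.6] z [-0.001 -0.001 -1.   ] y [ 0.128 -0.992  0.001] yawy -82.64 F [-0.4 -0.3 -0.7] gap 0.103 gf 98.2 q [ 0.01  0.57  2.   -0.    0.57  1.45]
[] []
```

View pics/c6.png

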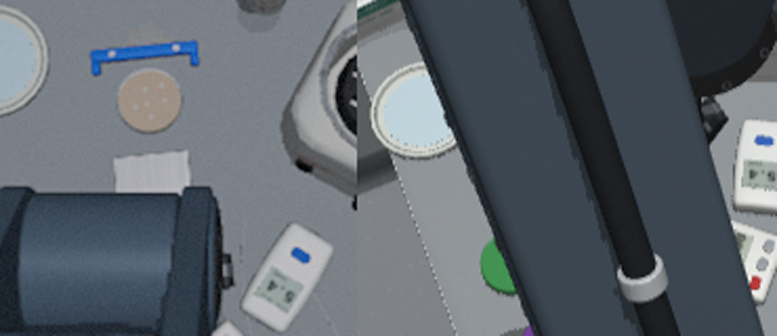

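The top view shows the blade's front edge from about (235,245) to (270,242), with the dish at (251,218) ahead of it and the stop behind. I'll check the alignment in numbers.

Run:
```python
from h import *
T=cv2.imread("pics/top6.png")[...,::-1].copy()
u=np.array([.992,.127]);n=np.array([-.127,.992]);o=np.array([.6425,.142])
f=lambda p:np.round([(p[:2]-o)@u*1e3,(p[:2]-o)@n*1e3],1)
H=cv2.cvtColor(T,cv2.COLOR_RGB2HSV)
# blade mask: bright low-saturation
m=cv2.inRange(H,(0,0,150),(180,60,255));k=np.zeros_like(m);k[230:262,225:280]=m[230:262,225:280]
P=[f(onz("top",x,y,.0534)) for y,x in zip(*np.nonzero(k))];P=np.array(P)
print("blade x' max, y' range",np.percentile(P[:,0],99),np.percentile(P[:,1],[1,99]),len(P))
print("pred grip",f(np.array([.4305,.1149])))
# dish outline: ellipse fit on amber
for lo in((3,30,80),(3,20,80)):
    a=blobs("top",T,lo,(25,200,255),(225,196,280,242),.009,100)
    print(a,[f(x[0]/1e3) for x in a])
# front edge row profile along dish centre column, and both edges of lid
for c in(240,251,262):
    print(c,[int(v) for v in T[236:256,c].mean(1)])
print("row218",[tuple(int(q) for q in T[218,c]) for c in list(range(228,240))+list(range(262,274))])
```

```text
blade x' max, y' range -74.84200000000001 [-33.   30.7] 672
pred grip [-213.7    0. ]
[(array([602.2, 135.1]), array([54.6, 53.5]), 45.8, array([251.2, 217.6]))] [array([-40.9,  -1.7])]
[(array([601.3, 135.1]), array([55.7, 54.1]), 1.6, array([251., 218.]))] [array([-41.7,  -1.6])]
240 [127, 131, 129, 129, 129, 130, 128, 125, 145, 170, 175, 175, 176, 173, 175, 174, 177, 174, 175, 176]
251 [128, 127, 128, 130, 128, 131, 126, 157, 178, 179, 172, 176, 176, 175, 174, 174, 176, 172, 175, 173]
262 [129, 129, 131, 131, 129, 128, 158, 181, 175, 177, 177, 178, 177, 179, 179, 179, 179, 180, 180, 179]
row218 [(123, 127, 136), (122, 130, 135), (121, 126, 138), (125, 130, 138), (122, 127, 136), (127, 132, 140), (123, 129, 137), (120, 126, 134), (144, 137, 138), (158, 147, 136), (156, 145, 131), (156, 145, 131), (157, 144, 133), (156, 144, 134), (160, 148, 137), (155, 144, 135), (119, 117, 113), (108, 112, 122), (123, 128, 136), (124, 130, 138), (124, 127, 137), (121, 129, 137), (122, 127, 134), (124, 129, 138)]
```

>>> {"op": "move_arm", "data": {"targets": [{"dx":0,"dy":0,"dz":-0.34,"rx":0,"ry":0,"rz":0},{"dx":0,"dy":0,"dz":-0.34,"rx":0,"ry":0,"rz":0},{"dx":0,"dy":0,"dz":-0.34,"rx":0,"ry":0,"rz":0},{"dx":0,"dy":0,"dz":-0.34,"rx":0,"ry":0,"rz":0},{"dx":0,"dy":0,"dz":-0.34,"rx":0,"ry":0,"rz":0},{"dx":0,"dy":0,"dz":-0.24,"rx":0,"ry":0,"rz":0},{"dx":0,"dy":0,"dz":-0.06,"rx":0,"ry":0,"rz":0},{"dx":0,"dy":0,"dz":-0.04,"rx":0,"ry":0,"rz":0},{"dx":0,"dy":0,"dz":-0.03,"rx":0,"ry":0,"rz":0},{"dx":0,"dy":0,"dz":0,"rx":0,"ry":0,"rz":0}]}}

```text
t: 21.85
tcp_pos: [0.4306, 0.1149, 0.0081]
tool_rot: [0.998, 0.064, -0.0, 0.001]
force: [-1.3, -0.9, 1.2]
finger_gap: 0.107
gripper_force: 98.5
```

Run:
```python
from h import *
s,R=st()
u=np.array([.992,.127]);n=np.array([-.127,.992]);o=np.array([.6425,.142])
T=snap("top","top7")
for c in(238,251,264):
    col=T[236:275,c].astype(int).mean(1);i=int(np.argmax(np.diff(col)));p=onz("top",c,236.5+i,.0015)
    print(c,236+i,int(np.diff(col)[i]),np.round((p[:2]-o)@u*1e3,1),np.round((p[:2]-o)@n*1e3,1))
```

```text
t 21.85 tcp [430.6 114.9   8.1] z [-0.    -0.001 -1.   ] y [ 0.128 -0.992  0.001] yawy -82.67 F [-1.3 -0.9  1.2] gap 0.107 gf 98.5 q [ 0.01  0.68  2.03 -0.    0.43  1.46]
238 248 23 -97.4 29.5
251 247 26 -98.3 4.5
264 245 25 -97.2 -20.8
```

>>> {"op": "move_arm", "data": {"targets": [{"dx":0.238,"dy":0.0305,"dz":-0.03,"rx":0,"ry":0,"rz":0},{"dx":0.238,"dy":0.0305,"dz":0,"rx":0,"ry":0,"rz":0},{"dx":0.238,"dy":0.0305,"dz":0,"rx":0,"ry":0,"rz":0},{"dx":0.238,"dy":0.0305,"dz":0,"rx":0,"ry":0,"rz":0},{"dx":0.238,"dy":0.0305,"dz":0,"rx":0,"ry":0,"rz":0},{"dx":0.238,"dy":0.0305,"dz":0,"rx":0,"ry":0,"rz":0},{"dx":0.238,"dy":0.0305,"dz":0,"rx":0,"ry":0,"rz":0},{"dx":0.238,"dy":0.0305,"dz":0,"rx":0,"ry":0,"rz":0},{"dx":0.2,"dy":0.0255,"dz":0,"rx":0,"ry":0,"rz":0},{"dx":0.2,"dy":0.0255,"dz":0,"rx":0,"ry":0,"rz":0}]}}

```text
t: 23.15
tcp_pos: [0.4881, 0.1223, 0.0072]
tool_rot: [0.998, 0.064, -0.001, 0.001]
force: [-3.9, -1.3, 4.7]
finger_gap: 0.11
gripper_force: 99.2
```

```bash
cat >> h.py <<'E'
def stopf(p,o=np.array([.6425,.142]),u=np.array([.992,.127]),n=np.array([-.127,.992])):
    return np.round([(p[:2]-o)@u*1e3,(p[:2]-o)@n*1e3],1)
def dish(n,im,box,z=.010):
    a=blobs(n,im,(3,25,70),(25,200,255),box,z,100)
    return [(np.round(x[0],1),x[1],stopf(x[0]/1e3)) for x in a]
E
python3 - <<'E'
from h import *
s,R=st();print("front pred",stopf(s["tcp_pos"])+[115,0])
T=snap("top","top8");S=snap("side","side8")
print(dish("top",T,(225,185,280,242)),dish("side",S,(230,240,285,290)))
E
```

```text
t 23.15 tcp [488.1 122.3   7.2] z [-0.001 -0.001 -1.   ] y [ 0.128 -0.992  0.001] yawy -82.67 F [-3.9 -1.3  4.7] gap 0.11 gf 99.2 q [ 0.02  0.71  1.88 -0.    0.55  1.47]
front pred [-40.7   0.1]
[(array([618.9, 135.5]), array([43.9, 54.3]), array([-24.2,  -3.5]))] []
```

>>> {"op": "move_arm", "data": {"targets": [{"dx":0.175,"dy":0.0224,"dz":0,"rx":0,"ry":0,"rz":0},{"dx":0.175,"dy":0.0224,"dz":0,"rx":0,"ry":0,"rz":0},{"dx":0.175,"dy":0.0224,"dz":0,"rx":0,"ry":0,"rz":0},{"dx":0.175,"dy":0.0224,"dz":0,"rx":0,"ry":0,"rz":0},{"dx":0.175,"dy":0.0224,"dz":0,"rx":0,"ry":0,"rz":0},{"dx":0.175,"dy":0.0224,"dz":0,"rx":0,"ry":0,"rz":0},{"dx":0.175,"dy":0.0224,"dz":0,"rx":0,"ry":0,"rz":0},{"dx":0.175,"dy":0.0224,"dz":0,"rx":0,"ry":0,"rz":0},{"dx":0,"dy":0,"dz":0,"rx":0,"ry":0,"rz":0},{"dx":0,"dy":0,"dz":0,"rx":0,"ry":0,"rz":0}]}}

```text
t: 24.5
tcp_pos: [0.5237, 0.1269, 0.0072]
tool_rot: [0.998, 0.064, 0.0, 0.001]
force: [-3.0, 0.3, 4.6]
finger_gap: 0.104
gripper_force: 99.0
```

Run:
```python
from h import *
s,R=st();print("front pred",stopf(s["tcp_pos"])+[115,0])
T=snap("top","top9")
print(dish("top",T,(225,185,280,242)))
cv2.imwrite("pics/c9.png",cv2.resize(T[165:265,200:300][...,::-1],None,fx=5,fy=5,interpolation=2))
```

```text
t 24.5 tcp [523.7 126.9   7.2] z [ 0.001 -0.001 -1.   ] y [ 0.128 -0.992  0.001] yawy -82.67 F [-3.   0.3  4.6] gap 0.104 gf 99.0 q [ 0.03  0.73  1.79 -0.    0.62  1.48]
front pred [-4.8  0.1]
[]
```

View pics/c9.png

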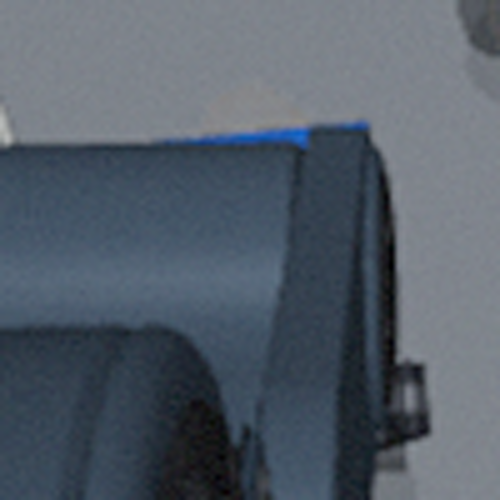

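The arm hides the blade in this view, but the forces are small (3–5 N) and the computed front edge is about 5 mm from the bar. I'll go 2 mm further and then lift slowly.

>>> {"op": "move_arm", "data": {"targets": [{"dx":0.09,"dy":0.0115,"dz":0,"rx":0,"ry":0,"rz":0},{"dx":0,"dy":0,"dz":0,"rx":0,"ry":0,"rz":0},{"dx":0,"dy":0,"dz":0.04,"rx":0,"ry":0,"rz":0},{"dx":0,"dy":0,"dz":0.1,"rx":0,"ry":0,"rz":0},{"dx":0,"dy":0,"dz":0.2,"rx":0,"ry":0,"rz":0},{"dx":0,"dy":0,"dz":0.4,"rx":0,"ry":0,"rz":0},{"dx":0,"dy":0,"dz":0.4,"rx":0,"ry":0,"rz":0},{"dx":0,"dy":0,"dz":0.4,"rx":0,"ry":0,"rz":0},{"dx":0,"dy":0,"dz":0.3,"rx":0,"ry":0,"rz":0},{"dx":0,"dy":0,"dz":0.15,"rx":0,"ry":0,"rz":0}]}}

```text
t: 25.8
tcp_pos: [0.5257, 0.1271, 0.0576]
tool_rot: [0.998, 0.064, 0.0, 0.001]
force: [0.0, 1.1, -1.3]
finger_gap: 0.104
gripper_force: 98.2
```

Run:
```python
from h import *
s,R=st();print("grip",stopf(s["tcp_pos"]))
T=snap("top");S=snap("side")
print(dish("top",T,(210,160,300,245),.063),dish("side",S,(200,200,300,300),.063))
cv2.imwrite("pics/c10.png",np.vstack([cv2.resize(T[140:260,180:320],None,fx=2.5,fy=2.5,interpolation=2),cv2.resize(S[200:320,170:310],None,fx=2.5,fy=2.5,interpolation=2)])[...,::-1])
```

```text
t 25.8 tcp [525.7 127.1  57.6] z [ 0.    -0.001 -1.   ] y [ 0.128 -0.992  0.001] yawy -82.66 F [ 0.   1.1 -1.3] gap 0.104 gf 98.2 q [ 0.03  0.64  1.77 -0.    0.73  1.48]
grip [-1.178e+02  1.000e-01]
[] []
```

View pics/c10.png

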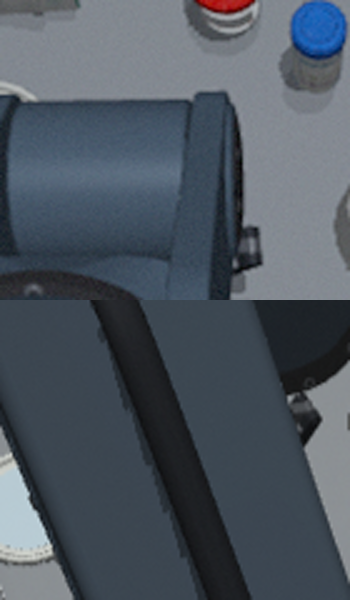

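Both cameras are blocked by the arm here. The vertical force rose by about 0.45 N against the empty scoop, which matches the dish's weight, so the dish is on the blade. I'll carry it over toward the tray.

>>> {"op": "move_arm", "data": {"targets": [{"dx":-0.031,"dy":0.223,"dz":0,"rx":0,"ry":0,"rz":0},{"dx":-0.062,"dy":0.447,"dz":0,"rx":0,"ry":0,"rz":0},{"dx":-0.093,"dy":0.67,"dz":0,"rx":0,"ry":0,"rz":0},{"dx":-0.109,"dy":0.782,"dz":0,"rx":0,"ry":0,"rz":0},{"dx":-0.109,"dy":0.782,"dz":0,"rx":0,"ry":0,"rz":0},{"dx":-0.109,"dy":0.782,"dz":0,"rx":0,"ry":0,"rz":0},{"dx":-0.109,"dy":0.782,"dz":0,"rx":0,"ry":0,"rz":0},{"dx":-0.078,"dy":0.558,"dz":0,"rx":0,"ry":0,"rz":0},{"dx":-0.054,"dy":0.391,"dz":0,"rx":0,"ry":0,"rz":0},{"dx":-0.023,"dy":0.168,"dz":0,"rx":0,"ry":0,"rz":0}]}}

```text
t: 27.15
tcp_pos: [0.5059, 0.2672, 0.0569]
tool_rot: [0.998, 0.064, -0.0, 0.001]
force: [0.3, -0.7, -1.2]
finger_gap: 0.1
gripper_force: 98.2
```

```bash
cat >> h.py <<'E'
U=np.array([.992,.127,0]);Z=np.array([0,0,1.]);TR=np.array([.6377,.2835,0])
def tgt(phi,e,zf,L=114.5):
    "TCP (mm) for blade pitch phi deg, front underside edge at e along U from the tray centre, height zf"
    c,s=np.cos(np.radians(phi)),np.sin(np.radians(phi))
    G=TR*1e3+U*(e-(L*c-26*s))+Z*(zf+L*s+26*c)
    return G+18.7*(-s*U-c*Z)
E
python3 - <<'E'
from h import *
s,R=st();p=s["tcp_pos"]*1e3
for phi,zf in((0,50),(10,25),(20,8),(25,6),(30,5.5),(34,5.5),(38,5.5)): print(phi,np.round(tgt(phi,-18,zf),1), np.round(tgt(phi,-18,zf)-p,1))
T=snap("top");S=snap("side")
print(dish("top",T,(130,140,300,245),.063),dish("side",S,(120,200,300,320),.063))
E
```

```text
t 27.15 tcp [505.9 267.2  56.9] z [-0.    -0.002 -1.   ] y [ 0.128 -0.992  0.001] yawy -82.64 F [ 0.3 -0.7 -1.2] gap 0.1 gf 98.2 q [ 0.29  0.67  1.69 -0.    0.78  1.74]
0 [506.3 266.7  57.3] [ 0.3 -0.6  0.4]
10 [509.2 267.1  52.1] [ 3.3 -0.2 -4.8]
20 [515.6 267.9  54. ] [ 9.7  0.6 -2.9]
25 [520.  268.4  61. ] [14.   1.2  4.1]
30 [525.1 269.1  69.1] [19.2  1.9 12.2]
34 [529.7 269.7  75.6] [23.8  2.5 18.7]
38 [534.8 270.3  81.7] [28.9  3.1 24.9]
[(array([592. , 271.8]), array([54.9, 52.3]), array([-33.6, 135.2]))] []
```

The top camera sees the dish riding on the blade at (0.592, 0.272), 47 mm short of the tray centre, as expected. I'll tilt slowly with the front edge low over the tray floor, shifted 4 mm to centre it.

>>> {"op": "move_arm", "data": {"targets": [{"dx":0.031,"dy":0.023,"dz":-0.048,"rx":-0.0106,"ry":0.0827,"rz":0},{"dx":0.031,"dy":0.023,"dz":-0.048,"rx":-0.0106,"ry":0.0827,"rz":0},{"dx":0.031,"dy":0.023,"dz":-0.048,"rx":-0.0106,"ry":0.0827,"rz":0},{"dx":0.031,"dy":0.023,"dz":-0.048,"rx":-0.0106,"ry":0.0827,"rz":0},{"dx":0.0615,"dy":0.023,"dz":0.019,"rx":-0.0106,"ry":0.0827,"rz":0},{"dx":0.0615,"dy":0.023,"dz":0.019,"rx":-0.0106,"ry":0.0827,"rz":0},{"dx":0.0615,"dy":0.023,"dz":0.019,"rx":-0.0106,"ry":0.0827,"rz":0},{"dx":0.0615,"dy":0.023,"dz":0.019,"rx":-0.0106,"ry":0.0827,"rz":0},{"dx":0,"dy":0,"dz":0,"rx":0,"ry":0,"rz":0},{"dx":0,"dy":0,"dz":0,"rx":0,"ry":0,"rz":0}]}}

```text
t: 28.5
tcp_pos: [0.515, 0.2708, 0.0539]
tool_rot: [0.983, 0.063, -0.174, 0.012]
force: [0.4, -0.5, -0.8]
finger_gap: 0.107
gripper_force: 98.2
```

Run:
```python
from h import *
s,R=st();p=s["tcp_pos"]*1e3;print("tilt",np.degrees(np.arccos(-R[2,2])))
n=np.array([-.5,4,0])
for phi,zf in((20,8),(30,5.5)): print(phi,np.round(tgt(phi,-18,zf)+n-p,1))
T=snap("top");S=snap("side")
print(dish("top",T,(130,140,300,245),.035),dish("side",S,(120,200,300,320),.035))
```

```text
t 28.5 tcp [515.  270.8  53.9] z [-0.34  -0.045 -0.939] y [ 0.128 -0.992  0.001] yawy -82.67 F [ 0.4 -0.5 -0.8] gap 0.107 gf 98.2 q [0.27 0.82 1.39 0.05 1.29 1.69]
tilt 20.057935590245336
20 [0.1 1.  0.1]
30 [ 9.6  2.2 15.2]
[] []
```

>>> {"op": "move_arm", "data": {"targets": [{"dx":0.038,"dy":0.008,"dz":0.0604,"rx":-0.0042,"ry":0.033,"rz":0},{"dx":0.038,"dy":0.008,"dz":0.0604,"rx":-0.0042,"ry":0.033,"rz":0},{"dx":0.038,"dy":0.008,"dz":0.0604,"rx":-0.0042,"ry":0.033,"rz":0},{"dx":0.038,"dy":0.008,"dz":0.0604,"rx":-0.0042,"ry":0.033,"rz":0},{"dx":0.038,"dy":0.008,"dz":0.0604,"rx":-0.0042,"ry":0.033,"rz":0},{"dx":0.038,"dy":0.008,"dz":0.0604,"rx":-0.0042,"ry":0.033,"rz":0},{"dx":0.038,"dy":0.008,"dz":0.0604,"rx":-0.0042,"ry":0.033,"rz":0},{"dx":0.038,"dy":0.008,"dz":0.0604,"rx":-0.0042,"ry":0.033,"rz":0},{"dx":0.038,"dy":0.008,"dz":0.0604,"rx":-0.0042,"ry":0.033,"rz":0},{"dx":0.038,"dy":0.008,"dz":0.0604,"rx":-0.0042,"ry":0.033,"rz":0}]}}

```text
t: 29.85
tcp_pos: [0.5248, 0.2733, 0.0692]
tool_rot: [0.964, 0.062, -0.259, 0.017]
force: [-0.4, 0.0, -0.4]
finger_gap: 0.106
gripper_force: 98.3
```

```bash
cat >> h.py <<'E'
def front(s,R,L=114.5):
    G=s["tcp_pos"]*1e3-18.7*R[:,2]; xs=np.cross(-R[:,1],-R[:,2]); zs=-R[:,2]
    f=G+L*xs-26*zs; d=f-TR*1e3
    return np.round(f,1),"e",round(float(d@U),1),"lat",round(float(d@np.array([-.127,.992,0])),1),"xs",np.round(xs,2)
E
python3 - <<'E'
from h import *
s,R=st();p=s["tcp_pos"]*1e3;print("tilt",np.degrees(np.arccos(-R[2,2])),front(s,R))
n=np.array([-.5,4,0])
for phi,zf in((36,5.5),): print(phi,np.round(tgt(phi,-18,zf)+n-p,1))
T=snap("top");S=snap("side","side12")
print(dish("top",T,(130,140,300,265),.02),dish("side",S,(120,200,300,330),.02))
E
```

```text
t 29.85 tcp [524.8 273.3  69.2] z [-0.497 -0.065 -0.865] y [ 0.128 -0.992  0.001] yawy -82.63 F [-0.4  0.  -0.4] gap 0.106 gf 98.3 q [0.26 0.89 1.22 0.06 1.56 1.68]
tilt 30.098239428396365 (array([619.4, 285.4,   5.5]), 'e', -17.9, 'lat', 4.2, 'xs', array([ 0.86,  0.11, -0.5 ]))
36 [6.9 0.7 9.5]
[] []
```

>>> {"op": "move_arm", "data": {"targets": [{"dx":0.0276,"dy":0.003,"dz":0.038,"rx":-0.0025,"ry":0.0198,"rz":0},{"dx":0.0276,"dy":0.003,"dz":0.038,"rx":-0.0025,"ry":0.0198,"rz":0},{"dx":0.0276,"dy":0.003,"dz":0.038,"rx":-0.0025,"ry":0.0198,"rz":0},{"dx":0.0276,"dy":0.003,"dz":0.038,"rx":-0.0025,"ry":0.0198,"rz":0},{"dx":0.0276,"dy":0.003,"dz":0.038,"rx":-0.0025,"ry":0.0198,"rz":0},{"dx":0.0276,"dy":0.003,"dz":0.038,"rx":-0.0025,"ry":0.0198,"rz":0},{"dx":0.0276,"dy":0.003,"dz":0.038,"rx":-0.0025,"ry":0.0198,"rz":0},{"dx":0.0276,"dy":0.003,"dz":0.038,"rx":-0.0025,"ry":0.0198,"rz":0},{"dx":0.0276,"dy":0.003,"dz":0.038,"rx":-0.0025,"ry":0.0198,"rz":0},{"dx":0.0276,"dy":0.003,"dz":0.038,"rx":-0.0025,"ry":0.0198,"rz":0}]}}

```text
t: 31.2
tcp_pos: [0.5318, 0.2741, 0.0786]
tool_rot: [0.949, 0.061, -0.309, 0.02]
force: [-0.2, 0.3, -0.5]
finger_gap: 0.105
gripper_force: 98.3
```

Run:
```python
from h import *
s,R=st();p=s["tcp_pos"]*1e3;print("tilt",np.degrees(np.arccos(-R[2,2])),front(s,R))
F=[]
for i in range(3):
    T=snap("top","top13");S=snap("side","side13");F.append(sensors.sense()["force"])
print(np.mean(F,0))
for n,im in(("top",T),("side",S)):
    o=proj(n,np.array([.6377,.2835,.006]));print(n,o)
    for dx in(-40,-20,0,20,40):
        r=[]
        for dy in(-40,-20,0,20,40):
            u,v=np.round(proj(n,np.array([.6377+dx/1e3,.2835+dy/1e3,.008]))).astype(int);r.append(tuple(int(q) for q in im[v,u]))
        print(dx,r)
```

```text
t 31.2 tcp [531.8 274.1  78.6] z [-0.584 -0.076 -0.809] y [ 0.128 -0.992  0.   ] yawy -82.63 F [-0.2  0.3 -0.5] gap 0.105 gf 98.3 q [0.25 0.94 1.11 0.07 1.71 1.68]
tilt 36.04490252720829 (array([619.3, 285.4,   5.3]), 'e', -18.0, 'lat', 4.2, 'xs', array([ 0.8 ,  0.1 , -0.59]))
[-0.27337177  0.00866632 -1.04323673]
top [175.26634445 198.7770641 ]
-40 [(82, 87, 92), (93, 86, 83), (15, 18, 13), (25, 24, 24), (23, 27, 28)]
-20 [(120, 122, 122), (133, 127, 120), (13, 20, 14), (15, 0, 14), (37, 36, 39)]
0 [(157, 170, 176), (26, 30, 36), (47, 47, 56), (8, 11, 11), (16, 18, 24)]
20 [(173, 176, 177), (52, 54, 64), (36, 34, 38), (21, 24, 23), (15, 16, 23)]
40 [(120, 126, 132), (145, 148, 148), (91, 97, 102), (4, 10, 3), (10, 14, 11)]
side [181.17709202 281.482327  ]
-40 [(56, 65, 75), (61, 72, 82), (62, 72, 83), (61, 72, 82), (29, 31, 34)]
-20 [(52, 62, 71), (61, 72, 82), (62, 72, 82), (62, 72, 83), (29, 31, 34)]
0 [(67, 73, 77), (62, 73, 83), (60, 72, 81), (61, 72, 82), (26, 27, 30)]
20 [(17, 17, 20), (62, 73, 83), (62, 72, 83), (62, 73, 83), (53, 63, 71)]
40 [(14, 16, 18), (62, 72, 82), (61, 72, 82), (62, 72, 83), (62, 73, 83)]
```

```bash
cat >> h.py <<'E'
def warm(im,b=(130,140,290,280),d=9):
    i=cv2.GaussianBlur(im,(3,3),0).astype(int);m=((i[...,0]-i[...,2])>d)&(i[...,0]>50)&(i[...,0]-i[...,1]>1)
    k=np.zeros(m.shape,np.uint8);u0,v0,u1,v1=b;k[v0:v1,u0:u1]=m[v0:v1,u0:u1]
    n,l,s,c=cv2.connectedComponentsWithStats(k)
    return [(s[j][:5].tolist(),c[j].round(1).tolist()) for j in range(1,n) if s[j][4]>15]
E
python3 - <<'E'
from h import *
for f in("top0","top13"):print(f,warm(cv2.imread(f"pics/{f}.png")[...,::-1]))
for nm,e,h in(("on blade",-41,25),("off",10,12),("half",-15,15)):
    c=TR+U*e/1e3+np.array([-.0,-.001,h/1e3])
    print(nm,[np.round(proj("top",c+np.array(k)),0).tolist() for k in((0,0,0),(.028,0,0),(-.028,0,0),(0,.028,0),(0,-.028,0))])
E
```

```text
top0 [([257, 140, 26, 6, 115], [269.6, 142.0]), ([237, 204, 29, 29, 655], [250.9, 217.8])]
top13 [([257, 140, 26, 6, 117], [269.6, 142.0]), ([167, 205, 5, 5, 18], [168.9, 206.8]), ([170, 206, 19, 19, 125], [181.0, 215.7])]
on blade [[175.0, 217.0], [176.0, 203.0], [174.0, 232.0], [160.0, 217.0], [190.0, 217.0]]
off [[175.0, 193.0], [176.0, 179.0], [174.0, 207.0], [160.0, 193.0], [189.0, 193.0]]
half [[175.0, 205.0], [176.0, 191.0], [174.0, 219.0], [160.0, 205.0], [190.0, 205.0]]
```

Run:
```python
from h import *
s,R=st();p=s["tcp_pos"]*1e3
n=np.array([-.5,4,0])
for phi in(39,42,46): print(phi,np.round(tgt(phi,-18,5.5)+n-p,1))
```

```text
t 31.5 tcp [531.7 274.1  78.6] z [-0.583 -0.076 -0.809] y [ 0.128 -0.992  0.   ] yawy -82.63 F [-0.7 -0.7 -1.2] gap 0.103 gf 98.3 q [0.25 0.94 1.11 0.07 1.71 1.68]
39 [4.  0.4 4.7]
42 [8.1 1.  9. ]
46 [14.   1.7 14.4]
```

>>> {"op": "move_arm", "data": {"targets": [{"dx":0.03,"dy":0.003,"dz":0.035,"rx":-0.0025,"ry":0.0198,"rz":0},{"dx":0.03,"dy":0.003,"dz":0.035,"rx":-0.0025,"ry":0.0198,"rz":0},{"dx":0.03,"dy":0.003,"dz":0.035,"rx":-0.0025,"ry":0.0198,"rz":0},{"dx":0.03,"dy":0.003,"dz":0.035,"rx":-0.0025,"ry":0.0198,"rz":0},{"dx":0.03,"dy":0.003,"dz":0.035,"rx":-0.0025,"ry":0.0198,"rz":0},{"dx":0,"dy":0,"dz":0,"rx":0,"ry":0,"rz":0},{"dx":0,"dy":0,"dz":0,"rx":0,"ry":0,"rz":0},{"dx":0,"dy":0,"dz":0,"rx":0,"ry":0,"rz":0},{"dx":0,"dy":0,"dz":0,"rx":0,"ry":0,"rz":0},{"dx":0,"dy":0,"dz":0,"rx":0,"ry":0,"rz":0}]}}

```text
t: 32.75
tcp_pos: [0.5355, 0.2744, 0.0829]
tool_rot: [0.941, 0.061, -0.333, 0.022]
force: [-0.5, -0.0, -0.5]
finger_gap: 0.107
gripper_force: 98.3
```

Run:
```python
from h import *
s,R=st();print("tilt",np.degrees(np.arccos(-R[2,2])),front(s,R))
T=snap("top","top14");S=snap("side","side14");print(warm(T),warm(S,(120,230,270,330)))
```

```text
t 32.75 tcp [535.5 274.4  82.9] z [-0.624 -0.081 -0.777] y [ 0.128 -0.992  0.   ] yawy -82.63 F [-0.5 -0.  -0.5] gap 0.107 gf 98.3 q [0.25 0.97 1.06 0.08 1.79 1.68]
tilt 38.99602563049613 (array([619.2, 285.2,   5.2]), 'e', -18.2, 'lat', 4.1, 'xs', array([ 0.77,  0.1 , -0.63]))
[([257, 140, 26, 6, 116], [269.5, 142.0]), ([170, 205, 19, 19, 161], [179.8, 214.9])] []
```

Run:
```python
from h import *
s,R=st();f=front(s,R)[0]/1e3
xs=np.cross(-R[:,1],-R[:,2]);zs=-R[:,2];ys=-R[:,1]
for lat in(-6,0):
  for k in(28,20,10,0):
    c=f+zs*.0015-xs*k/1e3+ys*lat/1e3+zs*.010
    pts=[proj("top",c+.027*(np.cos(a)*xs+np.sin(a)*ys)) for a in np.arange(0,6.28,.2)];pts=np.array(pts)
    print(lat,k,"u",pts[:,0].min().round(1),pts[:,0].max().round(1),"v",pts[:,1].min().round(1),pts[:,1].max().round(1),"z front low",round((c-zs*.010+.024*xs)[2]*1e3,1))
T=cv2.imread("pics/top14.png")[...,::-1].astype(int)
for v in range(196,232,2): print(v," ".join("%3d/%+3d"%(T[v,u].mean(),T[v,u,0]-T[v,u,2]) for u in range(150,202,4)))
```

```text
t 32.85 tcp [535.5 274.4  82.9] z [-0.624 -0.081 -0.777] y [ 0.128 -0.992  0.   ] yawy -82.63 F [-0.5 -0.  -0.3] gap 0.104 gf 98.3 q [0.25 0.97 1.06 0.08 1.79 1.68]
-6 28 u 159.5 188.5 v 203.2 220.9 z front low 8.9
-6 20 u 160.0 188.9 v 200.8 218.2 z front low 3.9
-6 10 u 160.7 189.3 v 197.8 214.9 z front low -2.4
-6 0 u 161.4 189.7 v 194.8 211.7 z front low -8.7
0 28 u 156.2 185.3 v 203.6 221.3 z front low 8.9
0 20 u 156.8 185.7 v 201.1 218.6 z front low 3.8
0 10 u 157.5 186.2 v 198.1 215.3 z front low -2.4
0 0 u 158.2 186.6 v 195.1 212.0 z front low -8.7
196  14/ -9  14/-10  25/ +2  16/ -2  93/-17 100/-20  67/-17  27/ -8  27/ -7  98/-19 155/-26 171/-28 176/ -3
198  23/ +2  10/-14  27/ -4  13/-14  98/-21 102/-23  22/ +0  20/-18  33/ -3  98/-19 149/-24 174/-28 174/ -3
200  23/ -2  25/ +0  24/-12  19/ -4  92/-19 102/-20  27/ -5  23/-12  26/ -4 101/-20 138/-22 173/-30 176/ -5
202  26/ -5  14/-14  17/-18  13/ -8 103/-15 142/-16  27/ -7  30/-11 100/-16  99/-18 140/-25 153/-25 177/ -3
204  43/ -2  14/-10  27/ -1  20/ -2 101/-15  86/ -5  18/ -6  35/ -4 122/+14 139/-16  92/-21 120/-24 147/ 
[... 706 characters left out ...]
/+16 122/+18 103/+23  83/-10  99/ -1  71/ -4 119/-12
220  32/ -6   3/ +8  73/ -5  48/ -4  23/ -7  91/+14 120/+16 111/+23  78/ +3  79/ -4  85/ -4  98/-10 113/-13
222  75/-11  13/ -1  57/ -3  81/ -7  24/ -1  38/ +1 102/+22  74/ +5  79/ -6  76/ -5  65/ -8 116/-11 115/-12
224  71/ -6   3/ +2  43/ -2  81/-10  16/ -6  14/ +0  80/ -6  82/ -8  85/ -3 110/ -5  68/ -8 114/-10 112/-11
226  42/ -5  38/-11  15/ -3  73/ -6  18/ -2  16/ +0  82/ -3  80/ -3  79/ -2  95/ -4  65/ -7 113/-14 111/-10
228  19/ -8  63/ -5  10/-10  65/ -6  39/ -6  19/ -4  73/ -3  84/ -3  80/ -2  81/ -4  67/-11 114/ -7 112/-14
230  10/ +0  75/ -9   0/ -1  43/-16  54/ -9   8/-11  80/ -4  78/ -5  79/ -7  85/ -6  67/ -6 114/-13 115/-13
```

>>> {"op": "move_arm", "data": {"targets": [{"dx":0.034,"dy":0.004,"dz":0.039,"rx":-0.0025,"ry":0.0198,"rz":0},{"dx":0.034,"dy":0.004,"dz":0.039,"rx":-0.0025,"ry":0.0198,"rz":0},{"dx":0.034,"dy":0.004,"dz":0.039,"rx":-0.0025,"ry":0.0198,"rz":0},{"dx":0.034,"dy":0.004,"dz":0.039,"rx":-0.0025,"ry":0.0198,"rz":0},{"dx":0.034,"dy":0.004,"dz":0.039,"rx":-0.0025,"ry":0.0198,"rz":0},{"dx":0.034,"dy":0.004,"dz":0.039,"rx":-0.0025,"ry":0.0198,"rz":0},{"dx":0.034,"dy":0.004,"dz":0.039,"rx":-0.0025,"ry":0.0198,"rz":0},{"dx":0.034,"dy":0.004,"dz":0.039,"rx":-0.0025,"ry":0.0198,"rz":0},{"dx":0.034,"dy":0.004,"dz":0.039,"rx":-0.0025,"ry":0.0198,"rz":0},{"dx":0.034,"dy":0.004,"dz":0.039,"rx":-0.0025,"ry":0.0198,"rz":0}]}}

```text
t: 34.1
tcp_pos: [0.544, 0.2754, 0.0927]
tool_rot: [0.922, 0.059, -0.382, 0.025]
force: [0.2, 0.4, -1.3]
finger_gap: 0.102
gripper_force: 98.3
```

```bash
cat >> h.py <<'E'
def where(s,R,lat=-5,ks=(28,20,10,0)):
    f=front(s,R)[0]/1e3;xs=np.cross(-R[:,1],-R[:,2]);zs=-R[:,2];ys=-R[:,1]
    for k in ks:
        c=f+zs*.0115-xs*k/1e3+ys*lat/1e3
        p=np.array([proj("top",c+.027*(np.cos(a)*xs+np.sin(a)*ys)) for a in np.arange(0,6.28,.2)])
        print("k",k,"u",p[:,0].min().round(1),p[:,0].max().round(1),"v",p[:,1].min().round(1),p[:,1].max().round(1))
E
python3 - <<'E'
from h import *
s,R=st();print("tilt",np.degrees(np.arccos(-R[2,2])),front(s,R))
T=snap("top","top15");print(warm(T));where(s,R)
T=T.astype(int)
for v in range(190,228,3): print(v," ".join("%3d/%+3d"%(T[v,u].mean(),T[v,u,0]-T[v,u,2]) for u in range(150,202,4)))
E
```

```text
t 34.1 tcp [544.  275.4  92.7] z [-0.702 -0.091 -0.707] y [ 0.128 -0.992  0.   ] yawy -82.63 F [ 0.2  0.4 -1.3] gap 0.102 gf 98.3 q [0.24 1.03 0.95 0.09 1.95 1.68]
tilt 45.03712261034047 (array([619.1, 285.2,   6.6]), 'e', -18.3, 'lat', 4.0, 'xs', array([ 0.7 ,  0.09, -0.71]))
[([257, 140, 26, 6, 117], [269.6, 142.0]), ([168, 204, 20, 17, 235], [177.8, 211.6])]
k 28 u 158.3 187.5 v 202.7 217.9
k 20 u 159.0 188.0 v 200.6 215.6
k 10 u 159.8 188.6 v 198.1 212.8
k 0 u 160.7 189.2 v 195.5 210.0
190  17/ -3  16/-13  15/ -9  16/ -8 101/-23 102/-19  21/-10  32/-10  91/-23  96/-20  91/-20 161/-23 145/ -3
193  95/ -6  25/ +0  20/ +0   5/ -5  97/-21  74/-20  13/-12  36/ -4 102/-22  96/-22  95/-19 152/-28 175/ -3
196  75/ -2  11/ -9  29/ +1   6/ -4  81/-21  12/ -1  24/ -2  37/-10 100/-21  98/-20 100/-18 119/-26 162/ -1
199  35/ -3  44/ -5  11/-10  12/-14  19/ -2  22/ -6  17/-11 102/-21  98/-21  97/-19  99/-20 123/-23 171/ -2
202  10/ +0 103/ -2  23/ -1  29/ -9  25/ -8  20/ -9  20/ -2 134/ -8 139/-14 114/-16  99/-23 120/-23 176/ -3
205  16/ -3  97/ -5  25/ -3  21/ -4  28/ -6  10/-15  60/ +6 124/+10 121/+16 131/ +2 100/-17 119/-22 152/ -1
208  12/ -6  55/ -3  16/ -6  21/ -9  13/ -6 131/ +9 120/+17 120/+18 119/+16 121/+20  81/ -7 112/ -4 140/ -3
211  26/ -2  17/ -4  50/ -4  22/ -7  15/ -1 132/ +6 123/+16 120/+17 120/+18 100/+17  91/-13 160/ -6 144/ -1
214  75/ -6   1/ -1  62/ -5  58/ -9  19/ -6 121/+15 122/+15 133/+17 115/+16  72/+20  93/ +1 146/ -3 107/-13
217  80/-10   0/ +0  69/ -3  74/ -7  18/-10  99/+17 124/+16 115/+20  74/+16  80/ -5 115/ -5  91/ -5 115/-13
220  72/ -8   8/ -4  38/ -9  79/-10  16/ +1  55/+20  72/+15  81/ -8  79/ -1  78/ -3  80/ +0 115/-14 113/-13
223  38/ -7  39/ +0  24/-19  79/ -7  16/ -5  63/ -3  77/ -4  81/ -5  78/ -3  83/ -5  69/ -9 116/-13 118/-11
226   2/ +2  66/-10  38/-64  58/ +0  53/ -4  70/ -6  75/ -1  83/ -3  82/ -7  76/ -5  71/ -6 112/-11 129/-14
```

The dish seems to have slid only a few millimetres, until its front rim wedged on the tray floor about 10 mm short of the centre. I'll move the scoop forward so that withdrawing the blade leaves the dish centred.

Run:
```python
from h import *
s,R=st();p=s["tcp_pos"]*1e3;n=np.array([-.5,4.5,0])
a=tgt(40,20,6)+n;b=tgt(40,-60,7)+n
print(np.round(a-p,1),np.round((a-p)/25/10,4));print(np.round(b-a,1),np.round((b-a)/25/10,4))
```

```text
t 34.15 tcp [544.2 275.4  92.6] z [-0.702 -0.091 -0.707] y [ 0.128 -0.992 -0.   ] yawy -82.63 F [-0.3 -0.2 -1. ] gap 0.105 gf 98.3 q [0.24 1.03 0.95 0.09 1.95 1.68]
[30.5  4.6 -7.4] [ 0.1221  0.0183 -0.0297]
[-79.4 -10.2   1. ] [-0.3174 -0.0406  0.004 ]
```

>>> {"op": "move_arm", "data": {"targets": [{"dx":0.122,"dy":0.018,"dz":-0.0297,"rx":0.0021,"ry":-0.0165,"rz":0},{"dx":0.122,"dy":0.018,"dz":-0.0297,"rx":0.0021,"ry":-0.0165,"rz":0},{"dx":0.122,"dy":0.018,"dz":-0.0297,"rx":0.0021,"ry":-0.0165,"rz":0},{"dx":0.122,"dy":0.018,"dz":-0.0297,"rx":0.0021,"ry":-0.0165,"rz":0},{"dx":0.122,"dy":0.018,"dz":-0.0297,"rx":0.0021,"ry":-0.0165,"rz":0},{"dx":0.122,"dy":0.018,"dz":-0.0297,"rx":0.0021,"ry":-0.0165,"rz":0},{"dx":0.122,"dy":0.018,"dz":-0.0297,"rx":0.0021,"ry":-0.0165,"rz":0},{"dx":0.122,"dy":0.018,"dz":-0.0297,"rx":0.0021,"ry":-0.0165,"rz":0},{"dx":0.122,"dy":0.018,"dz":-0.0297,"rx":0.0021,"ry":-0.0165,"rz":0},{"dx":0.122,"dy":0.018,"dz":-0.0297,"rx":0.0021,"ry":-0.0165,"rz":0}]}}

```text
t: 35.4
tcp_pos: [0.5746, 0.28, 0.0852]
tool_rot: [0.938, 0.06, -0.341, 0.022]
force: [-0.7, 0.6, -1.6]
finger_gap: 0.105
gripper_force: 98.3
```

Run:
```python
from h import *
s,R=st();print("tilt",np.degrees(np.arccos(-R[2,2])),front(s,R))
T=snap("top","top16");print(warm(T));where(s,R)
T=T.astype(int)
for v in range(172,216,3): print(v," ".join("%3d/%+3d"%(T[v,u].mean(),T[v,u,0]-T[v,u,2]) for u in range(150,202,4)))
```

```text
t 35.4 tcp [574.6 280.   85.2] z [-0.637 -0.083 -0.766] y [ 0.128 -0.992  0.   ] yawy -82.63 F [-0.7  0.6 -1.6] gap 0.105 gf 98.3 q [0.24 1.03 0.91 0.08 1.9  1.68]
tilt 39.97374104658113 (array([657. , 290.6,   6.1]), 'e', 20.0, 'lat', 4.6, 'xs', array([ 0.76,  0.1 , -0.64]))
[([257, 140, 26, 6, 116], [269.6, 142.0]), ([168, 186, 19, 18, 200], [177.1, 194.7])]
k 28 u 157.2 186.1 v 184.1 200.4
k 20 u 157.8 186.5 v 181.8 197.9
k 10 u 158.5 186.9 v 179.1 194.9
k 0 u 159.2 187.4 v 176.3 191.9
172  16/ -5  17/ -4  17/-16  20/ -5  68/-11  72/-10  27/ -9  30/ -2  46/ -7  62/ -7 125/-14 127/-15 128/-14
175  17/ -6  22/ -7  19/ -3   7/ -8 104/ -3  76/ -1  27/-10  22/-10  91/ -1 100/ -2 126/-11 127/-11 126/-13
178  93/-13  20/ -7  17/ -3  18/ +0  93/ +1  27/ -7  28/ -7  22/-12  99/ -5  93/ -3 153/ -3 126/-10 129/-12
181 121/-13  17/ -5  19/ +2  25/ -2  89/ -2  20/ -3  26/ -6  70/-14 100/-22  99/-13 167/ -2 146/ -4 123/-15
184  97/-12  15/ -2  12/ -5  13/-11  18/ +0  23/ -6  24/ -5 145/-13 142/-16  96/-22 126/-12 115/ -4 162/ -2
187  14/ +2  66/ +0  20/ +0  15/-11  20/ -2  22/ +0  15/ -6 129/ +
[... 313 characters left out ...]
/+16 129/+14 106/+18  78/ -2  96/-20 130/-25 175/ -2
199  62/ -6   0/ +0  62/ -9  40/ -6   8/-13 134/+21 127/+16 116/+17  72/+14  82/ -6  97/-20 156/-26 159/ -2
202  79/ -7   9/ -6  51/ -3  69/ -8  25/-11  97/+20  86/+22  79/ -7  79/ -4 113/ -9 151/-25 155/-29 157/ -5
205  73/-12   9/ +2  45/-41  80/ -9  21/ -9  70/ -4  80/ -5  80/ -6  79/ -6 107/-10 159/-28 156/-29 134/ -2
208  56/ -9  23/ +0  36/-77  79/-10  12/ -9  69/ -3  78/ -4  77/ -3  83/ +0  95/-18 158/-27 155/ -8 152/ -1
211   5/-14  60/-10  41/-89  66/ -5  58/ -5  97/-17  87/-19 100/-22 100/-21 100/-21 159/-26 157/ -4 159/ -1
214 117/-15  78/-10  54/-75  40/-63  82/-25 100/-21 100/-22 101/-19  97/-20  96/-21 153/ -1 145/ -3 115/-13
```

Run:
```python
from h import *
s,R=st();p=s["tcp_pos"]*1e3;n=np.array([-.5,4.5,0])
a=tgt(46,10,13)+n
print(np.round(a-p,1),np.round((a-p)/25/8,4))
```

```text
t 35.45 tcp [574.9 280.   85.2] z [-0.636 -0.082 -0.767] y [ 0.128 -0.992  0.   ] yawy -82.63 F [ 1.6 -0.   0.1] gap 0.108 gf 98.3 q [0.24 1.03 0.91 0.08 1.9  1.68]
[-1.5 -0.2 15.2] [-0.0076 -0.0009  0.076 ]
```

>>> {"op": "move_arm", "data": {"targets": [{"dx":-0.0076,"dy":0,"dz":0.076,"rx":-0.0032,"ry":0.0248,"rz":0},{"dx":-0.0076,"dy":0,"dz":0.076,"rx":-0.0032,"ry":0.0248,"rz":0},{"dx":-0.0076,"dy":0,"dz":0.076,"rx":-0.0032,"ry":0.0248,"rz":0},{"dx":-0.0076,"dy":0,"dz":0.076,"rx":-0.0032,"ry":0.0248,"rz":0},{"dx":-0.0076,"dy":0,"dz":0.076,"rx":-0.0032,"ry":0.0248,"rz":0},{"dx":-0.0076,"dy":0,"dz":0.076,"rx":-0.0032,"ry":0.0248,"rz":0},{"dx":-0.0076,"dy":0,"dz":0.076,"rx":-0.0032,"ry":0.0248,"rz":0},{"dx":-0.0076,"dy":0,"dz":0.076,"rx":-0.0032,"ry":0.0248,"rz":0},{"dx":0,"dy":0,"dz":0,"rx":0,"ry":0,"rz":0},{"dx":0,"dy":0,"dz":0,"rx":0,"ry":0,"rz":0}]}}

```text
t: 36.7
tcp_pos: [0.5729, 0.2799, 0.1005]
tool_rot: [0.919, 0.059, -0.39, 0.025]
force: [0.0, -0.2, -0.9]
finger_gap: 0.107
gripper_force: 98.3
```

Run:
```python
from h import *
s,R=st();print("tilt",np.degrees(np.arccos(-R[2,2])),front(s,R))
T=snap("top","top17");print(warm(T));where(s,R,ks=(28,15,0,-15))
T=T.astype(int)
for v in range(172,222,3): print(v," ".join("%3d/%+3d"%(T[v,u].mean(),T[v,u,0]-T[v,u,2]) for u in range(150,202,4)))
```

```text
t 36.7 tcp [572.9 279.9 100.5] z [-0.713 -0.092 -0.695] y [ 0.128 -0.992  0.   ] yawy -82.62 F [ 0.  -0.2 -0.9] gap 0.107 gf 98.3 q [0.24 1.07 0.82 0.09 2.04 1.69]
tilt 46.01032208619074 (array([646.5, 289.5,  13. ]), 'e', 9.5, 'lat', 4.8, 'xs', array([ 0.69,  0.09, -0.72]))
[([257, 140, 26, 6, 117], [269.6, 142.0]), ([165, 186, 21, 17, 253], [175.1, 193.5])]
k 28 u 155.9 185.2 v 187.9 202.0
k 15 u 157.1 186.0 v 184.8 198.6
k 0 u 158.4 187.0 v 181.3 194.7
k -15 u 159.7 187.8 v 177.9 190.9
172  13/ +5  19/ -5  12/-11  62/ -5  67/ -8  13/ -2  34/ -7  70/ -3  71/ -5  70/ -9 126/-14 127/-13 125/-13
175  10/ -6  22/-11   1/ -4  65/ -5 102/ -2  16/-12  23/ -6  92/ -1  88/ +0 105/ -1 121/ -8 127/-16 128/-12
178  82/ -7  11/ -4  22/ -1  37/ -8  29/ -4  15/ -9  11/-10  98/ -1 111/ -2  93/ -3 141/ +0 118/-10 128/-13
181 119/-16  18/ -2  20/ -6  24/ -4  17/ -1  26/ -4  84/-15 104/-18  94/-19  99/-13  95/ +3 109/ -3 126/-13
184 122/-13  19/-10  19/ -3  22/ -9  16/-10  16/ -6 136/-10 134/ -6 143/-16  97/-23  97/-12 114/ -1 163/ -3
187 123/-15  29/ -1  27/ -5  15/-16  39/ +4  49/ +2 122/+18 133/ +
[... 529 characters left out ...]
/ -6  80/ -3  74/ -1  87/-16 156/-28 156/-30 157/ -4
205  71/-10   5/ +0  46/-10  52/ -5  20/ -5  77/ -3  79/ -5  74/ -5  73/ -2  96/-21 160/-29 158/-27 136/ -2
208  79/ -8  10/ -2  32/-59  74/ -7  62/ -4  72/ -4  80/ -4  78/ -3  75/ -4 100/-19 140/-26 155/ -9 153/ -2
211  69/ -3  31/-64  44/-85  61/-21  80/ -3  82/-10  82/-12  97/-14  93/-16  99/-21  97/-20 158/ -3 160/ -3
214  94/ -8  48/-80  51/-69  35/-65  99/-21  99/-21  95/-20  99/-19  97/-20 100/-22  96/ -2 147/ +0 118/-12
217 121/-10  43/-91  44/-80  73/-18  99/ -6 100/-20 100/-20 101/-24  98/-13  97/ -1  92/ -2  96/ -4 129/-13
220  88/-15  33/-63  27/-60  93/ -2  90/ -4 102/ -4  99/ -1  99/ -1  96/ -2  90/ -1  87/ -3 128/-12 126/-13
```

The dish stayed in place on the tray floor while the blade moved back, so it is sliding off. I'll withdraw the blade slowly with its edge low.

Run:
```python
from h import *
s,R=st();p=s["tcp_pos"]*1e3;n=np.array([-.5,4.5,0])
a=tgt(42,-8,6.5)+n;b=tgt(40,-34,6.5)+n
print(np.round((a-p)/25/4,4),np.round((b-a)/25/6,4))
```

```text
t 36.75 tcp [572.9 279.9 100.5] z [-0.713 -0.092 -0.695] y [ 0.128 -0.992  0.   ] yawy -82.63 F [ 0.2  0.4 -1.5] gap 0.103 gf 98.3 q [0.24 1.07 0.82 0.09 2.04 1.69]
[-0.2317 -0.0315 -0.1196] [-0.1906 -0.0244 -0.019 ]
```

>>> {"op": "move_arm", "data": {"targets": [{"dx":-0.232,"dy":-0.03,"dz":-0.12,"rx":0.0042,"ry":-0.0331,"rz":0},{"dx":-0.232,"dy":-0.03,"dz":-0.12,"rx":0.0042,"ry":-0.0331,"rz":0},{"dx":-0.232,"dy":-0.03,"dz":-0.12,"rx":0.0042,"ry":-0.0331,"rz":0},{"dx":-0.232,"dy":-0.03,"dz":-0.12,"rx":0.0042,"ry":-0.0331,"rz":0},{"dx":-0.19,"dy":-0.0244,"dz":-0.019,"rx":0.0014,"ry":-0.011,"rz":0},{"dx":-0.19,"dy":-0.0244,"dz":-0.019,"rx":0.0014,"ry":-0.011,"rz":0},{"dx":-0.19,"dy":-0.0244,"dz":-0.019,"rx":0.0014,"ry":-0.011,"rz":0},{"dx":-0.19,"dy":-0.0244,"dz":-0.019,"rx":0.0014,"ry":-0.011,"rz":0},{"dx":-0.19,"dy":-0.0244,"dz":-0.019,"rx":0.0014,"ry":-0.011,"rz":0},{"dx":-0.19,"dy":-0.0244,"dz":-0.019,"rx":0.0014,"ry":-0.011,"rz":0}]}}

```text
t: 38.0
tcp_pos: [0.5214, 0.2732, 0.0856]
tool_rot: [0.938, 0.06, -0.341, 0.022]
force: [1.5, 0.0, -0.1]
finger_gap: 0.101
gripper_force: 98.5
```

Run:
```python
from h import *
s,R=st();print("tilt",np.degrees(np.arccos(-R[2,2])),front(s,R))
T=snap("top","top18");print(warm(T))
for e in(-20,-10,0,10):
    c=TR+U*e/1e3+np.array([0,0,.014]);print(e,[np.round(proj("top",c+U*k),1).tolist() for k in(.027,-.027)])
T=T.astype(int)
for v in range(172,232,3): print(v," ".join("%3d/%+3d"%(T[v,u].mean(),T[v,u,0]-T[v,u,2]) for u in range(150,202,4)))
```

```text
t 38.0 tcp [521.4 273.2  85.6] z [-0.636 -0.083 -0.767] y [ 0.128 -0.992  0.001] yawy -82.64 F [ 1.5  0.  -0.1] gap 0.101 gf 98.5 q [0.25 0.96 1.09 0.08 1.78 1.68]
tilt 39.90615095643282 (array([603.9, 283.8,   6.6]), 'e', -33.5, 'lat', 4.6, 'xs', array([ 0.76,  0.1 , -0.64]))
[([257, 140, 26, 6, 116], [269.5, 142.0]), ([173, 186, 9, 4, 22], [177.2, 187.3]), ([165, 196, 10, 17, 107], [169.1, 204.3]), ([183, 198, 6, 12, 25], [186.0, 203.4])]
-20 [[174.0, 194.2], [175.9, 221.4]]
-10 [[173.6, 189.3], [175.5, 216.3]]
0 [[173.3, 184.3], [175.2, 211.3]]
10 [[172.9, 179.4], [174.8, 206.2]]
172  21/ -7  15/ -9   8/-11  20/-10  71/ -9  77/ -8  84/ -8  86/ -5  76/ -9 115/-12 128/-12 126/-13 127/-14
175  14/ -9  14/ +0  23/ -9  14/ -2  83/ +1  88/ -4  82/ +1  85/ -6  91/ -1 160/ -2 125/ -9 126/-13 124/-14
178  14/-13   9/ -5  20/ -4  10/-13  33/ -1 102/ -3 101/ +1 100/ -1  98/ +0  89/ +0 149/ -3 129/ -8 127/-14
181  17/ -3  19/ -4  18/ -2  18/ -5  19/ +4  81/-19  96/-20  97/-22  98/-22 138/-12 164/ -2 158/ -2 127/-13
184  18/-10  13/ +4  23/ -6  25/ -3  12/ +1  20/ +4 135/-13 105/-19  96/-23  9
[... 949 characters left out ...]
/ -8  27/ -8  79/ +0 101/-20 103/-19 119/ +0 133/ -1
214  26/ +0  38/ -8  24/ -5  19/ -5  11/ -5  11/ -6  22/ -6  24/ -9  83/ -5  80/ -2  81/ -8 117/ -5  79/-11
217  19/ -2  63/ -9   7/ -7  17/ +1  23/ -3  18/ -2  23/ -7  43/ -8  81/ -4  78/ -3  78/ +0  82/ -5  81/-13
220   7/-20  77/ -6  21/-10  18/ -3  20/ -5  25/ -8  15/-12  79/ -6  82/ -7  82/ -2  78/ -5  88/ -9  98/-12
223  10/-10  21/ +0  31/ -8  24/ -3  20/ +2  44/ -6  36/ -7  77/ -6  82/ -1  82/ -4  70/ -5  80/-13 129/-15
226  19/ +0   9/ -5  65/ -2  20/ -7  25/ -2  69/ -3  79/ -3  82/ -4  79/ -3  81/ -6  69/ -8 113/-13 114/-12
229  78/-10   0/ +0  44/ -3  78/ -8  12/-10  36/ +1  81/ -2  79/ -4  77/ -6  96/ -6  71/ -7 117/-14 113/-14
```

Amber now spans rows 186–212, almost a full circle, so the dish lies flat about 2 mm from the tray centre, with the blade edge just behind it. I'll back off, lift and level the scoop.

>>> {"op": "move_arm", "data": {"targets": [{"dx":-0.09,"dy":-0.0115,"dz":0,"rx":0,"ry":0,"rz":0},{"dx":-0.09,"dy":-0.0115,"dz":0.05,"rx":0,"ry":0,"rz":0},{"dx":-0.12,"dy":-0.016,"dz":0.25,"rx":0.0212,"ry":-0.165,"rz":0},{"dx":-0.32,"dy":-0.04,"dz":0.25,"rx":0.0212,"ry":-0.165,"rz":0},{"dx":-0.32,"dy":-0.04,"dz":0.25,"rx":0.0212,"ry":-0.165,"rz":0},{"dx":-0.32,"dy":-0.04,"dz":0.25,"rx":0.0212,"ry":-0.165,"rz":0},{"dx":-0.32,"dy":-0.04,"dz":0.2,"rx":0.0212,"ry":-0.165,"rz":0},{"dx":-0.32,"dy":-0.04,"dz":0.1,"rx":0.0212,"ry":-0.165,"rz":0},{"dx":-0.32,"dy":-0.04,"dz":0,"rx":0.0212,"ry":-0.165,"rz":0},{"dx":-0.32,"dy":-0.04,"dz":0,"rx":0.0212,"ry":-0.164,"rz":0}]}}

```text
t: 39.3
tcp_pos: [0.4567, 0.2653, 0.1197]
tool_rot: [0.998, 0.064, -0.0, 0.0]
force: [-0.1, 0.1, -0.7]
finger_gap: 0.106
gripper_force: 98.3
```

Run:
```python
from h import *
s,R=st();print(s["tcp_pos"])
d=np.array([.4306,.1149,.030])-s["tcp_pos"];print(d*1e3)
Rt=np.array([[ .992,.128,0],[.128,-.992,0],[0,0,-1]]).T
print(np.degrees(Ro.from_matrix(Rt@R.T).as_rotvec()))
T=snap("top","top19");S=snap("side","side19")
for n,im,b in(("top",T,(130,150,230,250)),("side",S,(130,240,240,330))):
    print(n,[(x[0]-TR[:2]*1e3,x[1]) for x in blobs(n,im,(3,40,70),(25,200,255),b,.014,60)])
    # tray rim position in same image
    print(blobs(n,im,(0,0,140),(180,90,255),(140,165,215,235) if n=="top" else (145,250,220,315),.009,300))
```

```text
t 39.3 tcp [456.7 265.3 119.7] z [-0.    -0.001 -1.   ] y [ 0.128 -0.992  0.001] yawy -82.65 F [-0.1  0.1 -0.7] gap 0.106 gf 98.3 q [ 0.31  0.53  1.76 -0.    0.86  1.76]
[0.45666601 0.26526333 0.11971124]
[ -26.06601151 -150.36333417  -89.71123994]
[ 0.03216023 -0.02493818  0.00509095]
top [(array([5.5, 4.4]), array([31.8, 53.3]))]
[(array([625. , 285.4]), array([104.1, 134.1]), -9.6, array([168.9, 206.9]))]
side []
[]
```

>>> {"op": "move_arm", "data": {"targets": [{"dx":-0.104,"dy":-0.6,"dz":-0.3,"rx":0,"ry":0,"rz":0},{"dx":-0.104,"dy":-0.6,"dz":-0.3,"rx":0,"ry":0,"rz":0},{"dx":-0.104,"dy":-0.6,"dz":-0.3,"rx":0,"ry":0,"rz":0},{"dx":-0.104,"dy":-0.6,"dz":-0.3,"rx":0,"ry":0,"rz":0},{"dx":-0.104,"dy":-0.6,"dz":-0.3,"rx":0,"ry":0,"rz":0},{"dx":-0.104,"dy":-0.6,"dz":-0.3,"rx":0,"ry":0,"rz":0},{"dx":-0.104,"dy":-0.6,"dz":-0.3,"rx":0,"ry":0,"rz":0},{"dx":-0.104,"dy":-0.6,"dz":-0.3,"rx":0,"ry":0,"rz":0},{"dx":-0.104,"dy":-0.6,"dz":-0.3,"rx":0,"ry":0,"rz":0},{"dx":-0.104,"dy":-0.6,"dz":-0.3,"rx":0,"ry":0,"rz":0}]}}

```text
t: 40.65
tcp_pos: [0.4316, 0.1143, 0.0439]
tool_rot: [0.998, 0.064, -0.001, 0.0]
force: [-0.6, 0.1, -1.0]
finger_gap: 0.106
gripper_force: 98.3
```

```bash
cat > chk.py <<'E'
from h import *
st();T=snap("top","top20");S=snap("side","side20")
for n,im,b,bt in(("top",T,(130,150,230,250),(140,165,215,235)),("side",S,(130,240,240,330),(145,250,220,315))):
    print(n,[(x[0]-TR[:2]*1e3,x[1]) for x in blobs(n,im,(3,40,70),(25,200,255),b,.014,60)])
    print("tray",[(x[0]-TR[:2]*1e3,x[1]) for x in blobs(n,im,(0,0,140),(180,90,255),bt,.009,300)])
E
python3 chk.py
```

```text
t 40.65 tcp [431.6 114.3  43.9] z [-0.002 -0.001 -1.   ] y [ 0.128 -0.992  0.001] yawy -82.65 F [-0.6  0.1 -1. ] gap 0.106 gf 98.3 q [ 0.01  0.6   2.01 -0.    0.53  1.45]
top []
tray [(array([ 1.3, -0.2]), array([104.2, 104.3]))]
side [(array([-8.4,  4.6]), array([53.8, 47.8]))]
tray [(array([20.4, 15.9]), array([147.2,  71.1]))]
```

>>> {"op": "move_arm", "data": {"targets": [{"dx":0,"dy":0,"dz":-0.25,"rx":0,"ry":0,"rz":0},{"dx":0,"dy":0,"dz":-0.25,"rx":0,"ry":0,"rz":0},{"dx":0,"dy":0,"dz":-0.25,"rx":0,"ry":0,"rz":0},{"dx":0,"dy":0,"dz":-0.25,"rx":0,"ry":0,"rz":0},{"dx":0,"dy":0,"dz":-0.25,"rx":0,"ry":0,"rz":0},{"dx":0,"dy":0,"dz":-0.1,"rx":0,"ry":0,"rz":0},{"dx":0,"dy":0,"dz":-0.06,"rx":0,"ry":0,"rz":0},{"dx":0,"dy":0,"dz":-0.04,"rx":0,"ry":0,"rz":0},{"dx":0,"dy":0,"dz":0,"rx":0,"ry":0,"rz":0},{"dx":0,"dy":0,"dz":0,"rx":0,"ry":0,"rz":0}]}}

```text
t: 42.0
tcp_pos: [0.4317, 0.1153, 0.0083]
tool_rot: [0.998, 0.064, -0.001, 0.0]
force: [-0.8, -0.5, -0.5]
finger_gap: 0.108
gripper_force: 98.5
```

Run:
```python
from h import *
st();T=snap("top","top21");S=snap("side","side21")
def circ(n,im,b,z):
    i=cv2.GaussianBlur(im,(3,3),0).astype(int);m=((i[...,0]-i[...,2])>6)&(i[...,0]>60)
    k=np.zeros(m.shape,np.uint8);u0,v0,u1,v1=b;k[v0:v1,u0:u1]=m[v0:v1,u0:u1]
    k=cv2.morphologyEx(k,cv2.MORPH_OPEN,np.ones((3,3)))
    c=max(cv2.findContours(k,0,1)[0],key=cv2.contourArea)
    P=np.array([onz(n,u,v,z)[:2] for u,v in c[:,0]],np.float32)*1000
    print(n,cv2.boundingRect(c),"ellipse",cv2.fitEllipse(P),"rel",np.array(cv2.fitEllipse(P)[0])-TR[:2]*1e3)
circ("top",T,(150,172,205,228),.014);circ("side",S,(155,260,212,305),.014)
```

```text
t 42.0 tcp [431.7 115.3   8.3] z [-0.002 -0.001 -1.   ] y [ 0.128 -0.992  0.001] yawy -82.65 F [-0.8 -0.5 -0.5] gap 0.108 gf 98.5 q [ 0.01  0.68  2.02 -0.    0.44  1.46]
top (160, 186, 29, 29) ellipse ((633.5564575195312, 283.9230041503906), (54.088226318359375, 55.16566467285156), 109.26948547363281) rel [-4.14354248  0.42300415]
side (167, 271, 25, 25) ellipse ((630.8826293945312, 288.2300109863281), (47.167152404785156, 57.98659133911133), 88.73786163330078) rel [-6.81737061  4.73001099]
```

The dish is flat (a 54 x 55 mm circle) about 4 mm from the tray centre. I'll release the scoop and rise.

>>> {"op": "move_arm", "data": {"targets": [{"dx":0,"dy":0,"dz":-0.02,"rx":0,"ry":0,"rz":0},{"dx":0,"dy":0,"dz":0,"rx":0,"ry":0,"rz":0},{"dx":0,"dy":0,"dz":0,"rx":0,"ry":0,"rz":0},{"dx":0,"dy":0,"dz":0,"rx":0,"ry":0,"rz":0},{"dx":0,"dy":0,"dz":0.2,"rx":0,"ry":0,"rz":0},{"dx":0,"dy":0,"dz":0.4,"rx":0,"ry":0,"rz":0},{"dx":0,"dy":0,"dz":0.8,"rx":0,"ry":0,"rz":0},{"dx":0,"dy":0,"dz":0.8,"rx":0,"ry":0,"rz":0},{"dx":0,"dy":0,"dz":0.8,"rx":0,"ry":0,"rz":0},{"dx":0,"dy":0,"dz":0.8,"rx":0,"ry":0,"rz":0}], "claw": 30}}

```text
t: 43.35
tcp_pos: [0.4316, 0.1153, 0.104]
tool_rot: [0.998, 0.064, -0.001, 0.0]
force: [-0.1, 0.4, 0.2]
finger_gap: 0.303
gripper_force: 0.0
```

>>> {"op": "move_arm", "data": {"targets": [{"dx":0,"dy":-0.9,"dz":0.4,"rx":0,"ry":0,"rz":0},{"dx":0,"dy":-0.9,"dz":0.4,"rx":0,"ry":0,"rz":0},{"dx":0,"dy":-0.9,"dz":0.4,"rx":0,"ry":0,"rz":0},{"dx":0,"dy":-0.9,"dz":0.4,"rx":0,"ry":0,"rz":0},{"dx":0,"dy":-0.9,"dz":0.4,"rx":0,"ry":0,"rz":0},{"dx":0,"dy":-0.9,"dz":0,"rx":0,"ry":0,"rz":0},{"dx":0,"dy":-0.9,"dz":0,"rx":0,"ry":0,"rz":0},{"dx":0,"dy":-0.9,"dz":0,"rx":0,"ry":0,"rz":0},{"dx":0,"dy":-0.5,"dz":0,"rx":0,"ry":0,"rz":0},{"dx":0,"dy":0,"dz":0,"rx":0,"ry":0,"rz":0}]}}

```text
t: 44.6
tcp_pos: [0.4317, -0.0776, 0.153]
tool_rot: [0.998, 0.063, -0.001, 0.0]
force: [-0.0, 0.5, -0.4]
finger_gap: 0.301
gripper_force: 0.0
```

Run:
```python
from h import *
st();T=snap("top","top22");S=snap("side","side22");T0=cv2.imread("pics/top0.png")[...,::-1].copy()
for n,im in(("top",T),("side",S)): print(n,"handle",blobs(n,im,(100,150,60),(125,255,255),(215,240,300,330) if n=="top" else (230,270,320,400),.033,60))
for im in(T0,T):
  print("meter/timer",[blobs("top",im,(0,0,140),(180,60,255),b,.018,100) for b in((290,270,345,335),(255,318,315,375))])
print("dish",blobs("top",T,(3,15,70),(25,200,255),(155,180,200,222),.014,60))
```

```text
t 44.6 tcp [431.7 -77.6 153. ] z [-0.001 -0.001 -1.   ] y [ 0.126 -0.992  0.001] yawy -82.74 F [-0.   0.5 -0.4] gap 0.301 gf 0.0 q [-0.43  0.37  1.94 -0.    0.83  1.01]
top handle [(array([422.7, 113.7]), array([62.7, 13.6]), 6.9, array([258.3, 310.8]))]
side handle []
meter/timer [[(array([441.6,   6.5]), array([47.9, 89.1]), -32.4, array([316.6, 301.7]))], [(array([361.9,  62.4]), array([54.4, 63. ]), -45.1, array([285.8, 344.7]))]]
meter/timer [[(array([414.1,  18.6]), array([42.5, 30.4]), 64.3, array([310.3, 316.8])), (array([459.9,  -3.6]), array([35.2, 39.2]), -33.6, array([322.1, 291.8])), (array([491.8, -25.6]), array([37.9, 19. ]), 89.9, array([335.6, 273. ])), (array([473.7,  50.1]), array([32.9, 74.4]), -25.8, array([296.2, 284.9]))], [(array([377. , 104.3]), array([27.7, 80.6]), -34.7, array([265.2, 335.4]))]]
dish [(array([633.3, 283.6]), array([56. , 53.5]), 3.2, array([173.8, 200.1]))]
```

>>> {"op": "move_arm", "data": {"targets": [{"dx":-0.1,"dy":-0.9,"dz":0.2,"rx":0,"ry":0,"rz":0},{"dx":-0.1,"dy":-0.9,"dz":0.2,"rx":0,"ry":0,"rz":0},{"dx":-0.1,"dy":-0.9,"dz":0.2,"rx":0,"ry":0,"rz":0},{"dx":-0.1,"dy":-0.9,"dz":0.2,"rx":0,"ry":0,"rz":0},{"dx":-0.1,"dy":-0.9,"dz":0.2,"rx":0,"ry":0,"rz":0},{"dx":-0.1,"dy":-0.9,"dz":0.2,"rx":0,"ry":0,"rz":0},{"dx":-0.1,"dy":-0.9,"dz":0.2,"rx":0,"ry":0,"rz":0},{"dx":-0.1,"dy":-0.9,"dz":0.2,"rx":0,"ry":0,"rz":0},{"dx":-0.1,"dy":-0.9,"dz":0.2,"rx":0,"ry":0,"rz":0},{"dx":-0.1,"dy":-0.4,"dz":0.2,"rx":0,"ry":0,"rz":0}]}}

```text
t: 45.95
tcp_pos: [0.4068, -0.2905, 0.2029]
tool_rot: [0.998, 0.064, -0.001, 0.001]
force: [0.3, -0.3, -0.5]
finger_gap: 0.301
gripper_force: 0.0
```

Run:
```python
from h import *
st();T=snap("top","top23");S=snap("side","side23")
print("meter/timer",[blobs("top",T,(0,0,140),(180,60,255),b,.018,200) for b in((290,270,345,335),(255,318,315,375))])
print("handle",blobs("top",T,(100,150,60),(125,255,255),(215,240,300,330),.033,60))
for nm,b,z,lo,hi in(("cup",(245,105,295,160),.072,(0,140,100),(8,255,255)),("vial",(290,130,325,180),.104,(100,130,50),(125,255,255)),("green",(160,270,205,320),.012,(45,100,40),(80,255,255))): print(nm,blobs("top",T,lo,hi,b,z,60))
print("dish",blobs("top",T,(3,15,70),(25,200,255),(155,180,200,222),.014,60),blobs("side",S,(3,15,70),(25,200,255),(155,260,212,305),.014,60))
```

```text
t 45.95 tcp [ 406.8 -290.5  202.9] z [-0.002 -0.001 -1.   ] y [ 0.128 -0.992  0.001] yawy -82.67 F [ 0.3 -0.3 -0.5] gap 0.301 gf 0.0 q [-0.84  0.37  1.75 -0.    1.03  0.6 ]
meter/timer [[(array([441.6,   6.6]), array([48.6, 89. ]), -30.9, array([316.8, 301.6]))], []]
handle [(array([422.9, 113.7]), array([62.3, 13.6]), 6.9, array([258.2, 311. ]))]
cup [(array([759.1,  99.5]), array([57.4, 57.8]), -88.7, array([270.3, 129.3]))]
vial [(array([703.5,  28.3]), array([43.2, 37.6]), 0.9, array([307.2, 151.6]))]
green [(array([450.6, 257.3]), array([58.1, 57.4]), 3.0, array([182.6, 295.2]))]
dish [(array([633.3, 283.6]), array([56. , 53.5]), 3.2, array([173.8, 200.1]))] [(array([630.5, 285.4]), array([56.3, 55.5]), 65.3, array([180.7, 283.2]))]
```

```bash
python3 -c "
from h import *
T=cv2.imread('pics/top23.png')[...,::-1].copy()
print(blobs('top',T,(0,0,90),(180,22,255),(255,318,315,375),.018,200))
from station import order
print(order.sign_off())"
```

```text
[(array([373.9,  69.6]), array([99.9, 72.6]), 42.5, array([281.8, 333.1]))]
the job is handed in; nothing more can be done
None
```

The job is handed in at about 46 s. The dish lies flat in the tray, about 5 mm off centre, and the scoop lies flat on the worktop, released and away from the tray. The cup, vial and meter measured unmoved; I couldn't confirm the timer because the last picture gave no clean outline of it.

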